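Refit the tapered plug of a drain cock

TASK

The tapered plug of the polishing bench's drain cock has been cleaned: take it by its T-handle from the wooden stand and set it straight into the cock's hole with the handle in line with the pipes (open). Then press it down steadily while turning it a quarter turn, so that it works its way fully home, collar down on the rim, and holds with the handle square across the pipes (shut). Never lean on it with more than about 20 N, leave it upright and let go, and leave the other things on the bench where they are.

Things in the scene. Friction and masses are not known exactly. Their poses are not given: they have to be found in the camera images.
- plug: the brass plug (0.2 to 0.3 kg): a round tapered shank 46 mm long under a collar 40 mm across and 6 mm thick, above it a 16 mm stem and a steel T-handle. Origin: centre of the collar's underside; z up along the axis. Shank radius 13.0 mm under the collar, 1 mm less per 10 mm further down. It starts upright, hanging by its collar in the stand.
- plug_handle (a point): middle of the T-handle bar, 36 mm above the plug's origin, the place to grip; axes as plug. The bar is 62 mm long along the plug's x, 12 mm thick (y) and 20 mm high (26 to 46 mm above the plug's origin).
- valve: the drain cock: a fixed grey base plate 130 x 96 x 8 mm, on it (rubber mount) a dark round housing 62 mm wide with a steel pipe stub and brass nuts on either side, along its x axis, reaching 100 mm out each way, top 57 mm above the bench. Origin: centre of the base plate's underside; z up. Its upright tapered hole has a springy fibre liner of the plug's taper.
- valve_mouth (a point): centre of the hole in the plane of the rim, 78 mm above the bench unloaded; axes as valve. The liner first touches the plug with the collar about 9 mm above the rim. Pressed straight down, even at 25 N, it jams millimetres short; turned at 0.5 rad/s or slower under 12 to 18 N it sinks home in about a quarter turn (moment up to 0.5 N m), to and fro if need be, and friction then holds it.
- housing (a joint): how far the cock's housing (with its pipes and hole) is pressed down on its rubber mount, m: 0 unloaded, 0.001 more per 10 N of downward press, so it shows the press (2.5 mm = 25 N is too hard)
- rack: the wooden stand, fixed: board 130 x 110 mm, its top 70 mm above the bench, with one 30 mm hole in the middle in which the plug hangs. Origin: centre of its underside
- compound_bar: bystander: red-brown bar of polishing compound, 100 x 45 x 45 mm; origin: centre of its underside
- buff_wheel: bystander: grey buffing wheel lying flat, 110 mm across, 26 mm high; origin: centre of its underside
- tin: bystander: open metal tin, 68 mm across, 70 mm high; origin: centre of its underside
Mind the look-alikes: they are no part of the job. Leave any blue look-alike of the plug alone.

How it is judged:
By the outcome, as a careful person would: the job done as asked, in the order asked, and still so for the second after the job is handed in, with the robot touching nothing.
It also fails if it takes over 72 s, if anything falls off the work surface, if the arm or the gripper's body presses on something with over 40 N, if the wrist force passes 120 N, or if a joint passes its speed limit or range.

ROBOT

A 6-joint arm with a two-finger parallel gripper is mounted at the origin on the work surface. World frame = base frame: x ahead of the robot, y to its left, z up, the work surface at z = 0. Lengths are in m, angles in rad, forces in N, time in s.
With the tool pointing down it reaches from about 0.3 to 0.875 m from the base axis. Payload 6.4 kg.
Tool frame: the origin (TCP) lies at the very end of the fingers, on their centre line; the grasp point (between the pads) lies 19 mm behind it; z points along the fingers, y is the direction in which the jaws open and shut (so a half turn about z gives the same grasp; the last joint's range is limited). The gripper opens to 85 mm and grips with 20 to 120 N. Pads are 22 mm wide; open, the fingers measure 114 mm over their backs; the gripper's body (76 mm by 85 mm) begins 54 mm behind the grasp point. The pads swing forward as they close: fully open they stand 13 mm farther back than shut.
Start: joints at [-0.206, 0.181, 1.607, -0, 1.354, -0.206], TCP at [0.575, 0, 0.21] pointing down, gripper open.
Joint ranges: [-2.99, 2.99], [-0.89, 2.07], [0.3, 2.58], [-1.14, 4.28], [0, 2.63], [-3.12, 3.12]. Speed limits (rad/s): [2.57, 2.57, 3.01, 3.14, 3.14, 3.14].

INTERFACE

Orientations are given as a unit quaternion [w, x, y, z].
In Python, from station import arm gives the robot as it stands. The module is installed in compiled form; this text tells all that it offers.
- The arm moves only by the shell command python3 -m pendant 'ROWS' [FORCE]. ROWS is JSON, a list of rows, each an object of numbers: "ax", "ay", "az": the turn, a rotation vector about the tool's x, y, z in rad; "tx", "ty", "tz": the shift along the tool's x, y, z in m; "fingers": the finger opening in m, from 0 to 0.0854. A call has 1 to 5 rows; each row is the pose to reach, as a shift and turn from the pose commanded when the call began, along the tool's axes at that moment; what a row does not reach only later rows make up. A row lasts 1/12 s, in which the tool goes at most 41.7 mm and 7.16 degrees, less where a joint would pass 70% of its speed; a pose out of reach is approached as far as the arm can. A call with a gripper value outside its range is refused whole. The fingers move at their own pace and stop on an object; FORCE is the grip in N (left out, the last holds). Time passes only in rows, so rows that repeat a pose let the fingers close. It gives the time, the measured TCP pose, the force and the opening at its end, in the units of the state.
- arm.read_state(): the state, without advancing time (a new reading comes with each control period).
- arm.snapshot(name): name is "scene" or "side" or "wrist"; returns a dict with "frame" (384x512x3 uint8, red, green, blue), "camera_matrix" (3x3 intrinsics, pixels), "R" (3x3) and "t" (3): a world point X has camera coordinates R X + t; the wrist camera has in their place "hand_eye" (4x4, takes a point from camera to tool coordinates, whose origin is the TCP and whose axes are the flange's). Camera axes: x right, y down, z forward; pixel columns grow to the right and rows downward; lengths in m; the calibration is good to about 2 mm. A picture is of the moment at which its call begins: read the wrist's pose just before it. There is no depth.
- arm.close_job(): hands the job in, once; it reports no verdict.
The state is a dict: "time": time; "qpos": joint angles; "joint_vel": joint speeds; "joint_efforts": joint torques, N m; "tcp_pos": TCP position; "orientation": TCP orientation; "wrist_force": force on the tool from outside, world axes, zero at the start; "ft_torque": the same for the moment, N m; "grip_width": opening from 0.0 (shut) to 1.0 (fully open).
Only numpy, scipy, OpenCV 4.12 (cv2) and the standard library are available. Lean on these libraries where they do the work, as an engineer would, in place of code of your own. Each camera call takes 0.05 s, during which the arm holds its last target.

## Working session

There is one attempt and no reset: what is moved stays moved. The work goes in short steps, Python scripts to look and compute and a shell command to move; the robot and the scene stay as the last step left them, time stands still between calls to the robot, and variables do not carry over. Pictures are saved under pics/ and viewed, and the job is handed in when it is done.

```bash
mkdir -p pics
python3 - <<'E'
from station import arm
import cv2,numpy as np
s=arm.read_state();print(s)
for n in["scene","side","wrist"]:
    d=arm.snapshot(n);cv2.imwrite(f"pics/{n}0.png",d["frame"][:,:,::-1])
    print(n,d["camera_matrix"].tolist(),{k:np.round(d[k],4).tolist() for k in d if k not in("frame","camera_matrix")})
    np.savez(f"pics/{n}0.npz",**d)
E
```

```text
{'time': 0.0, 'qpos': array([-2.06322419e-01,  1.81516108e-01,  1.60799854e+00,  2.92787797e-05,
        1.35381892e+00, -2.06274833e-01]), 'joint_vel': array([ 2.43726766e-04, -5.53436623e-04,  3.85060245e-04, -2.79549435e-04,
        7.29084599e-06,  6.82680649e-04]), 'joint_efforts': array([ 3.41415571e-04, -4.44869328e+01, -3.51340663e+01, -2.51131587e-04,
        9.11703974e-03,  3.43231875e-05]), 'tcp_pos': array([5.74413311e-01, 1.37358470e-04, 2.08702792e-01]), 'orientation': array([-7.36353330e-04,  7.07125574e-01,  7.07087451e-01, -4.64410527e-04]), 'wrist_force': array([ 0.49028078, -0.07991171, -0.03900646]), 'ft_torque': array([-0.00899161,  0.03327059, -0.00262056]), 'grip_width': 1.003369732853811}
scene [[457.4909503822284, 0.0, 259.0879779777851], [0.0, 457.4909503822284, 187.39592598747797], [0.0, 0.0, 1.0]] {'R': [[0.3473, 0.9376, -0.0145], [0.7471, -0.286, -0.6001], [-0.5668, 0.1975, -0.7998]], 't': [-0.2456, -0.351, 1.4644]}
side [[406.6510153153768, 0.0, 248.63620393807804], [0.0, 406.6510153153768, 188.20074608992292], [0.0, 0.0, 1.0]] {'R': [[0.9959, -0.0903, -0.0105], [-0.0564, -0.5225, -0.8508], [0.0714, 0.8479, -0.5254]], 't': [-0.578, 0.1421, 0.8965]}
wrist [[278.4908139977275, 0.0, 252.5731115332264], [0.0, 278.4908139977275, 193.39487041005913], [0.0, 0.0, 1.0]] {'hand_eye': [[-0.0001, -0.9549, -0.297, 0.0763], [1.0, -0.0001, 0.0001, -0.0006], [-0.0001, -0.297, 0.9549, -0.1646], [0.0, 0.0, 0.0, 1.0]]}
```

View pics/scene0.png

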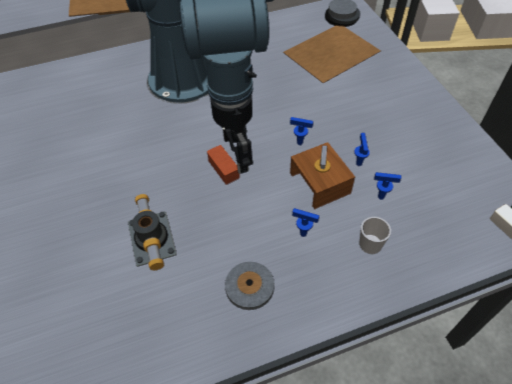

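View pics/side0.png

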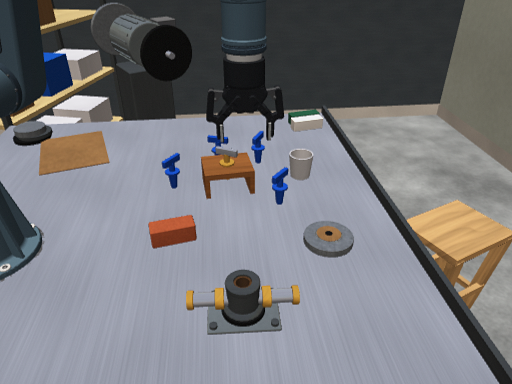

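View pics/wrist0.png

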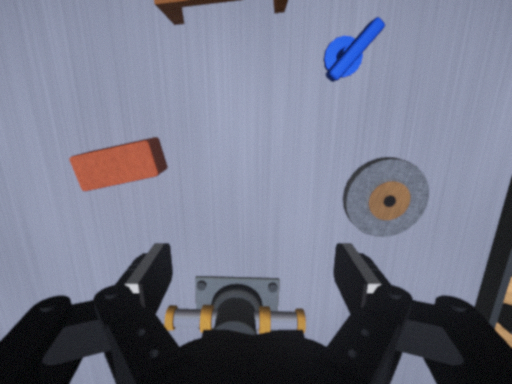

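The plug is in the stand: scene about (323,160), side about (227,155). The cock is at scene (147,228), side (242,283). The blue look-alikes stand around the stand. Next I'll enlarge these areas.

Run:
```python
import cv2
def c(n,x,y,w,h,o,k):
    im=cv2.imread(f"pics/{n}0.png")[y:y+h,x:x+w];cv2.imwrite(f"pics/{o}.png",cv2.resize(im,None,fx=k,fy=k,interpolation=cv2.INTER_CUBIC))
c("scene",280,130,90,80,"c_sc_rack",8)
c("scene",115,185,80,90,"c_sc_valve",6)
c("side",190,130,80,75,"c_si_rack",8)
c("side",180,262,125,75,"c_si_valve",6)
```

```text
(no output)
```

View pics/c_sc_rack.png

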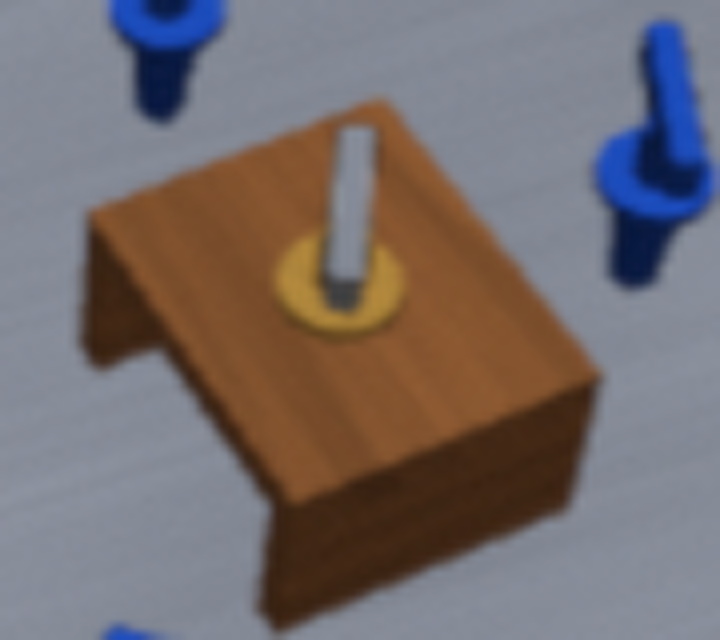

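View pics/c_sc_valve.png

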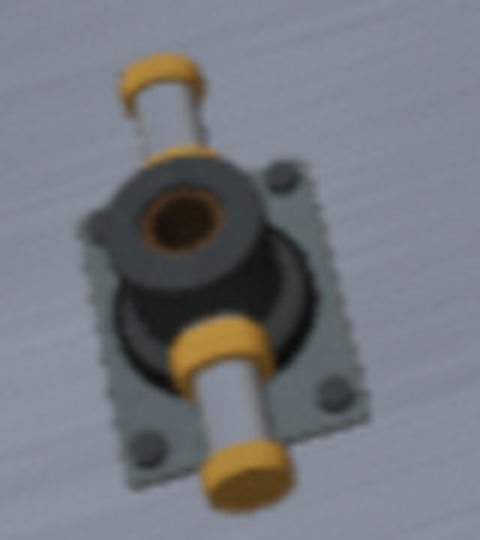

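View pics/c_si_rack.png

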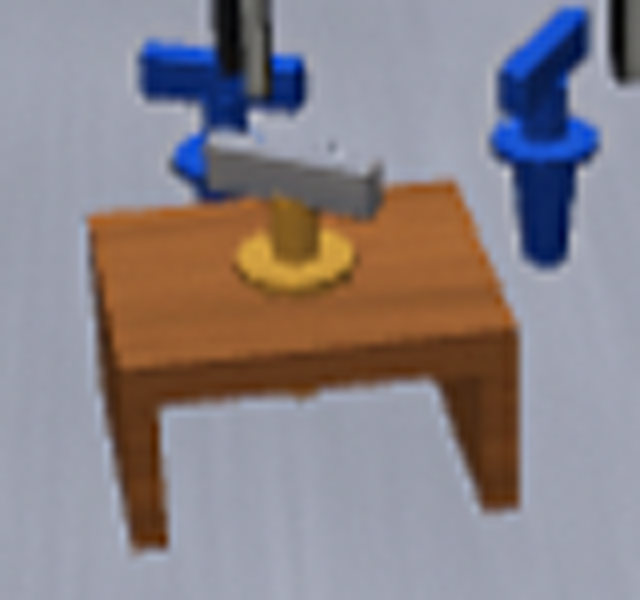

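View pics/c_si_valve.png

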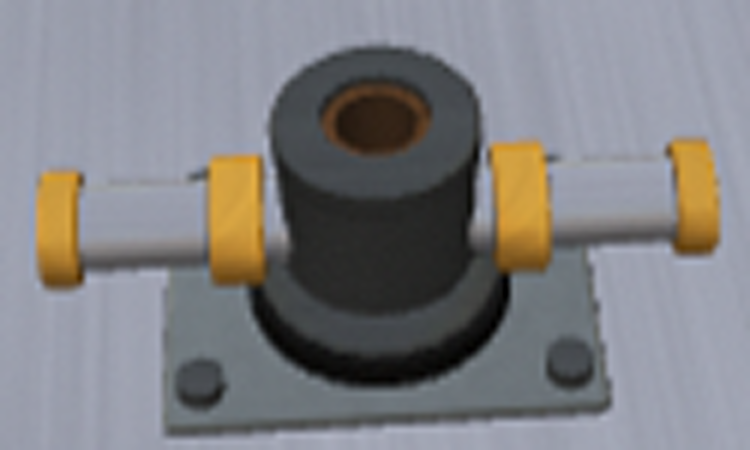

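```bash
cat > h.py <<'E'
import numpy as np
def ray(d,uv,z):
    K=d["camera_matrix"];R=d["R"];t=d["t"]
    r=R.T@np.linalg.solve(K,[uv[0],uv[1],1.]);c=-R.T@t
    return c+r*(z-c[2])/r[2]
def crop(p,k,x,y): return ((p[0]+.5)/k-.5+x,(p[1]+.5)/k-.5+y)
E
python3 - <<'E'
from h import *
np.set_printoptions(precision=4,suppress=True)
sc=np.load("pics/scene0.npz");si=np.load("pics/side0.npz")
A=lambda p,z:ray(sc,crop(p,8,280,130),z)
B=lambda p,z:ray(sc,crop(p,6,115,185),z)
C=lambda p,z:ray(si,crop(p,8,190,130),z)
D=lambda p,z:ray(si,crop(p,6,180,262),z)
q=[A(p,.07) for p in[(90,212),(382,98),(602,375),(292,505)]]
print("rack sc",np.mean(q,0),[np.linalg.norm(q[i]-q[i-1]) for i in range(4)]);print(np.array(q))
q=[C(p,.07) for p in[(90,217),(455,183),(517,330),(122,370)]]
print("rack si",np.mean(q,0),[np.linalg.norm(q[i]-q[i-1]) for i in range(4)])
print("bar sc",A((360,126),.116),A((345,278),.116),A((352,202),.116))
a,b=A((360,126),.116),A((345,278),.116);print("ang",np.degrees(np.arctan2(*(a-b)[1::-1])),np.linalg.norm(a-b))
print("collar sc",A((341,284),.0745),"si",C((296,260),.0745))
a,b=C((210,145),.116),C((380,175),.116);print("bar front si",a,b,np.degrees(np.arctan2(*(a-b)[1::-1])),np.linalg.norm(a-b))
print("mouth sc",B((186,222),.078),B((183,220),.078),"si",D((376,122),.078),D((376,117),.078))
a,b=D((60,230),.044),D((695,197),.044);print("pipe si",a,b,(a+b)/2,np.degrees(np.arctan2(*(b-a)[1::-1])),np.linalg.norm(a-b))
a,b=D((168,432),.008),D((605,410),.008);print("plate si",np.degrees(np.arctan2(*(b-a)[1::-1])),np.linalg.norm(a-b))
a,b=B((165,80),.044),B((248,475),.044);print("pipe sc",a,b,(a+b)/2,np.degrees(np.arctan2(*(b-a)[1::-1])),np.linalg.norm(a-b))
E
```

```text
rack sc [0.5428 0.2303 0.07  ] [np.float64(0.1290715107150998), np.float64(0.10841156657941918), np.float64(0.12915763649692633), np.float64(0.11003996276683094)]
[[0.4841 0.1701 0.07  ]
 [0.473  0.2779 0.07  ]
 [0.6015 0.2913 0.07  ]
 [0.6126 0.1818 0.07  ]]
rack si [0.5424 0.2261 0.07  ] [np.float64(0.10839700907387442), np.float64(0.12837197971930278), np.float64(0.108160046242763), np.float64(0.1281590299115978)]
bar sc [0.5177 0.2439 0.116 ] [0.5712 0.2138 0.116 ] [0.5448 0.2285 0.116 ]
ang 150.62640564752317 0.06143343373922398
collar sc [0.543  0.23   0.0745] si [0.5424 0.226  0.0745]
bar front si [0.516  0.2312 0.116 ] [0.57  0.203 0.116] 152.49411819463725 0.06097077447729397
mouth sc [ 0.5534 -0.2184  0.078 ] [ 0.5521 -0.2193  0.078 ] si [ 0.5497 -0.2249  0.078 ] [ 0.5498 -0.2229  0.078 ]
pipe si [ 0.4561 -0.2249  0.044 ] [ 0.6435 -0.2308  0.044 ] [ 0.5498 -0.2279  0.044 ] -1.8025290365251483 0.187442848362621
plate si -2.1788987516827003 0.12548391964339836
pipe sc [ 0.4578 -0.2145  0.044 ] [ 0.6476 -0.2222  0.044 ] [ 0.5527 -0.2183  0.044 ] -2.3248818931956055 0.18999087905009596
```

```bash
python3 -m pendant '[{"tx":0.03,"ty":-0.006,"az":-0.12,"fingers":0.0854},{"tx":0.06,"ty":-0.012,"az":-0.24,"fingers":0.0854},{"tx":0.09,"ty":-0.018,"az":-0.36,"fingers":0.0854},{"tx":0.12,"ty":-0.024,"az":-0.48,"fingers":0.0854},{"tx":0.15,"ty":-0.032,"az":-0.6,"fingers":0.0854}]' 40
cat >> h.py <<'E'
from scipy.spatial.transform import Rotation as Rn
def rot(s):
    w,x,y,z=s["orientation"];return Rn.from_quat([x,y,z,w]).as_matrix()
def rel(s,target,yaw=None):
    """tool-axes shift from measured pose to world target; yaw of tool y axis deg"""
    R=rot(s);d=R.T@(np.array(target)-s["tcp_pos"])
    yw=np.degrees(np.arctan2(R[1,1],R[0,1]))
    return d,yw
def wray(s,d,uv,z):
    H=d["hand_eye"];R=rot(s)
    r=R@H[:3,:3]@np.linalg.solve(d["camera_matrix"],[uv[0],uv[1],1.]);c=s["tcp_pos"]+R@H[:3,3]
    return c+r*(z-c[2])/r[2]
E
python3 -c "
from h import *;from station import arm
s=arm.read_state();print(rel(s,[.543,.228,.21]),rot(s))"
```

```text
(array([ 0.22788337, -0.03154578, -0.0010251 ]), np.float64(0.0005691840433947584)) [[-9.55777730e-06  9.99999091e-01 -1.34842403e-03]
 [ 9.99999961e-01  9.93412658e-06  2.79096640e-04]
 [ 2.79109781e-04 -1.34842131e-03 -9.99999052e-01]]invalid input at $[0]: expected keys ax, ay, az, tx, ty, tz, fingers
```

```bash
python3 -m pendant '[{"ax":0,"ay":0,"az":-0.12,"tx":0.03,"ty":-0.006,"tz":0,"fingers":0.085},{"ax":0,"ay":0,"az":-0.24,"tx":0.06,"ty":-0.012,"tz":0,"fingers":0.085},{"ax":0,"ay":0,"az":-0.36,"tx":0.09,"ty":-0.018,"tz":0,"fingers":0.085},{"ax":0,"ay":0,"az":-0.48,"tx":0.12,"ty":-0.024,"tz":0,"fingers":0.085},{"ax":0,"ay":0,"az":-0.6,"tx":0.15,"ty":-0.032,"tz":0,"fingers":0.085}]' 40
python3 -c "
from h import *;from station import arm
s=arm.read_state();print(rel(s,[.543,.228,.22]),s)"
```

```text
time: 0.57
tcp_pos: [0.5426, 0.1512, 0.2093]
orientation: [-0.0, 0.464, 0.886, -0.0]
wrist_force: [0.4, 0.3, -0.6]
grip_width: 0.998
(array([ 0.06291077,  0.04408265, -0.01070533]), np.float64(34.687492650250796)) {'time': 0.5667, 'qpos': array([ 6.10489810e-02,  1.55193995e-01,  1.63708922e+00, -1.41528373e-06,
        1.34965664e+00, -5.44361638e-01]), 'joint_vel': array([ 0.66299395, -0.01311505,  0.01617288, -0.00103916, -0.00277853,
       -0.7730785 ]), 'joint_efforts': array([-3.59836310e+00, -4.33953989e+01, -3.46022379e+01, -4.05579584e-02,
        1.34432330e-01,  1.02528803e+00]), 'tcp_pos': array([0.54255105, 0.15118279, 0.20929656]), 'orientation': array([-1.48206607e-04,  4.64165902e-01,  8.85748263e-01, -9.04016871e-05]), 'wrist_force': array([ 0.44606725,  0.31524469, -0.63707861]), 'ft_torque': array([ 0.01298397, -0.00857309,  0.00936102]), 'grip_width': 0.9977947190272434}
```

```bash
python3 -m pendant '[{"ax":0,"ay":0,"az":-0.12,"tx":0.02,"ty":0.014,"tz":0,"fingers":0.085},{"ax":0,"ay":0,"az":-0.24,"tx":0.04,"ty":0.028,"tz":0,"fingers":0.085},{"ax":0,"ay":0,"az":-0.36,"tx":0.064,"ty":0.044,"tz":0,"fingers":0.085},{"ax":0,"ay":0,"az":-0.465,"tx":0.064,"ty":0.044,"tz":0,"fingers":0.085},{"ax":0,"ay":0,"az":-0.465,"tx":0.064,"ty":0.044,"tz":0,"fingers":0.085}]' 40
python3 - <<'E'
from h import *;from station import arm
import cv2
s=arm.read_state();d=arm.snapshot("wrist");cv2.imwrite("pics/w1.png",d["frame"][:,:,::-1])
np.savez("pics/w1.npz",**d,**{k:s[k] for k in("tcp_pos","orientation")});print(s["tcp_pos"],rel(s,[.543,.228,.087]))
E
```

```text
time: 0.98
tcp_pos: [0.5426, 0.2292, 0.2091]
orientation: [-0.0, 0.247, 0.969, -0.0]
wrist_force: [0.3, -0.1, 0.3]
grip_width: 0.992
[0.54258628 0.2291751  0.20913105] (array([-0.00099868, -0.00077503,  0.12213086]), np.float64(61.386990280731425))
```

View pics/w1.png

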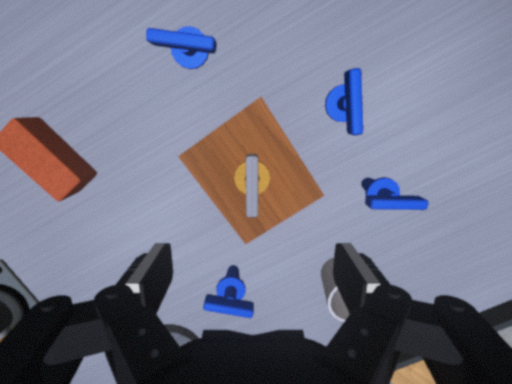

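The bar at (252,186) stands almost vertical in the wrist picture, so the jaws are lined up with it. I'll measure it in an enlarged crop.

Run:
```python
import cv2
im=cv2.imread("pics/w1.png")[145:230,215:290];cv2.imwrite("pics/w1c.png",cv2.resize(im,None,fx=7,fy=7,interpolation=cv2.INTER_CUBIC))
```

```text
(no output)
```

View pics/w1c.png

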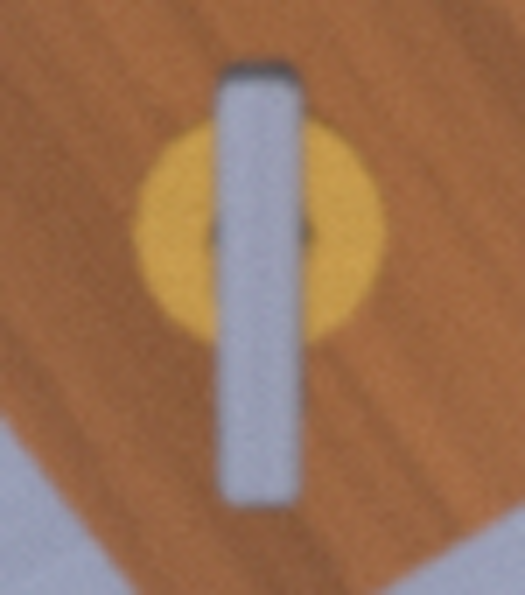

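Run:
```python
from h import *
d=np.load("pics/w1.npz");f=lambda p,z:wray(d,d,crop(p,7,215,145),z)
a,b=f((259,78),.116),f((259,507),.116);print(a,b,(a+b)/2,np.linalg.norm(a-b),np.degrees(np.arctan2(*(a-b)[1::-1])),f((260,232),.076))
print(rel(d,(a+b)/2))
```

```text
[0.51310225 0.24425773 0.116     ] [0.56689183 0.2148317  0.116     ] [0.53999704 0.22954472 0.116     ] 0.061312394717731804 151.31876342501104 [0.54036186 0.2293661  0.076     ]
(array([ 0.00239457, -0.00087093,  0.09313292]), np.float64(61.386990280731425))
```

```bash
python3 -m pendant '[{"ax":0,"ay":0,"az":0,"tx":0.0024,"ty":-0.001,"tz":0.03,"fingers":0.085},{"ax":0,"ay":0,"az":0,"tx":0.0024,"ty":-0.001,"tz":0.06,"fingers":0.085},{"ax":0,"ay":0,"az":0,"tx":0.0024,"ty":-0.001,"tz":0.09,"fingers":0.085},{"ax":0,"ay":0,"az":0,"tx":0.0024,"ty":-0.001,"tz":0.11,"fingers":0.085},{"ax":0,"ay":0,"az":0,"tx":0.0024,"ty":-0.001,"tz":0.121,"fingers":0.085}]' 40
python3 -m pendant '[{"ax":0,"ay":0,"az":0,"tx":0,"ty":0,"tz":0,"fingers":0.04},{"ax":0,"ay":0,"az":0,"tx":0,"ty":0,"tz":0,"fingers":0.03},{"ax":0,"ay":0,"az":0,"tx":0,"ty":0,"tz":0,"fingers":0.022},{"ax":0,"ay":0,"az":0,"tx":0,"ty":0,"tz":0,"fingers":0.022},{"ax":0,"ay":0,"az":0,"tx":0,"ty":0,"tz":0,"fingers":0.022}]' 40
python3 - <<'E'
from h import *;from station import arm
import cv2
s=arm.read_state()
for n in("wrist","side"):
    d=arm.snapshot(n);cv2.imwrite(f"pics/{n}2.png",d["frame"][:,:,::-1])
print(s["wrist_force"],s["ft_torque"])
E
```

```text
time: 1.45
tcp_pos: [0.5386, 0.2264, 0.0852]
orientation: [-0.002, 0.253, 0.968, -0.001]
wrist_force: [-1.1, -0.0, -0.4]
grip_width: 0.994
time: 1.87
tcp_pos: [0.5418, 0.2282, 0.0903]
orientation: [0.001, 0.25, 0.968, 0.001]
wrist_force: [0.4, 0.2, -0.6]
grip_width: 0.292
[ 0.36334929  0.24579444 -0.55029297] [ 0.00429583  0.01698857 -0.02124829]
```

View pics/wrist2.png

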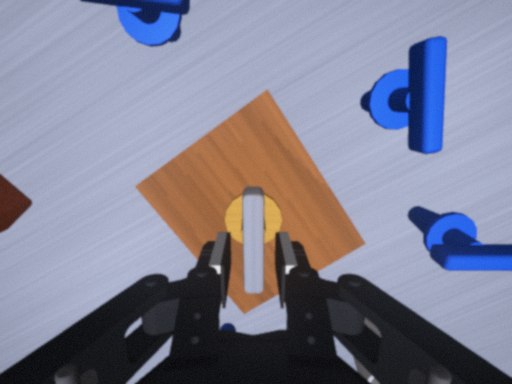

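View pics/side2.png

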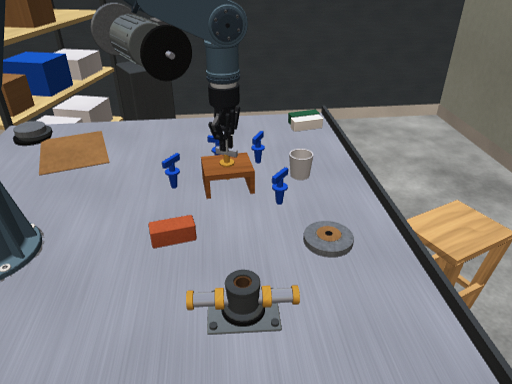

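The fingers straddle the bar evenly, with the tips at (222,255) and (283,255) and the bar at 253. Closing.

```bash
python3 -m pendant '[{"ax":0,"ay":0,"az":0,"tx":0,"ty":0,"tz":0,"fingers":0.015},{"ax":0,"ay":0,"az":0,"tx":0,"ty":0,"tz":0,"fingers":0.01},{"ax":0,"ay":0,"az":0,"tx":0,"ty":0,"tz":0,"fingers":0.005},{"ax":0,"ay":0,"az":0,"tx":0,"ty":0,"tz":0,"fingers":0.0},{"ax":0,"ay":0,"az":0,"tx":0,"ty":0,"tz":0,"fingers":0.0}]' 110
python3 -m pendant '[{"ax":0,"ay":0,"az":0,"tx":0,"ty":0,"tz":0,"fingers":0.0},{"ax":0,"ay":0,"az":0,"tx":0,"ty":0,"tz":-0.005,"fingers":0.0},{"ax":0,"ay":0,"az":0,"tx":0,"ty":0,"tz":-0.015,"fingers":0.0},{"ax":0,"ay":0,"az":0,"tx":0,"ty":0,"tz":-0.025,"fingers":0.0},{"ax":0,"ay":0,"az":0,"tx":0,"ty":0,"tz":-0.035,"fingers":0.0}]' 110
```

```text
time: 2.38
tcp_pos: [0.5412, 0.2284, 0.0894]
orientation: [0.001, 0.25, 0.968, 0.001]
wrist_force: [0.5, 1.7, 4.9]
grip_width: 0.088
time: 2.8
tcp_pos: [0.5403, 0.2278, 0.1242]
orientation: [-0.0, 0.25, 0.968, -0.0]
wrist_force: [0.6, -0.4, -2.6]
grip_width: 0.085
```

```bash
python3 -m pendant '[{"ax":0,"ay":0,"az":0,"tx":0,"ty":0,"tz":-0.02,"fingers":0.0},{"ax":0,"ay":0,"az":0,"tx":0,"ty":0,"tz":-0.04,"fingers":0.0},{"ax":0,"ay":0,"az":0,"tx":0,"ty":0,"tz":-0.06,"fingers":0.0},{"ax":0,"ay":0,"az":0,"tx":0,"ty":0,"tz":-0.075,"fingers":0.0},{"ax":0,"ay":0,"az":0,"tx":0,"ty":0,"tz":-0.08,"fingers":0.0}]' 110
python3 - <<'E'
from h import *;from station import arm
import cv2
s=arm.read_state()
for n in("wrist","side"):
    d=arm.snapshot(n);cv2.imwrite(f"pics/{n}3.png",d["frame"][:,:,::-1])
print(s["wrist_force"],s["ft_torque"],s["tcp_pos"])
E
```

```text
time: 3.22
tcp_pos: [0.5423, 0.2283, 0.2076]
orientation: [0.002, 0.25, 0.968, 0.001]
wrist_force: [0.2, 0.0, -1.8]
grip_width: 0.087
[ 0.20059612  0.00596689 -1.82260524] [ 0.03481106 -0.06552797 -0.07446011] [0.54226337 0.22826271 0.20760626]
```

View pics/wrist3.png

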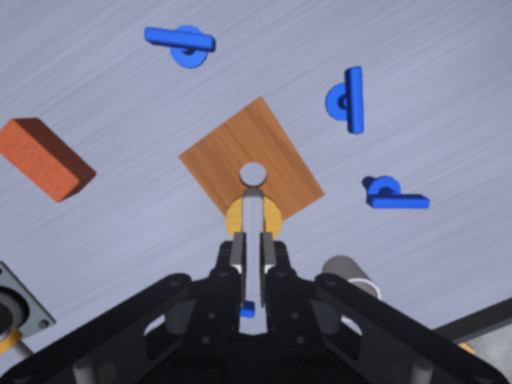

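View pics/side3.png

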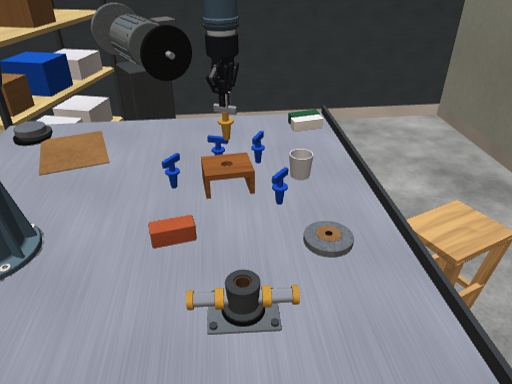

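Plug held. The grey disc at (253,173) is the stand's empty hole. I'll check how upright the plug is in the side picture.

Run:
```python
import cv2
im=cv2.imread("pics/side3.png")[80:150,190:265];a=cv2.resize(im,None,fx=8,fy=8,interpolation=cv2.INTER_CUBIC)
cv2.imwrite("pics/c3.png",a)
im=cv2.imread("pics/wrist3.png")[150:320,190:320];cv2.imwrite("pics/c3w.png",cv2.resize(im,None,fx=3.5,fy=3.5,interpolation=cv2.INTER_CUBIC))
```

```text
(no output)
```

View pics/c3.png

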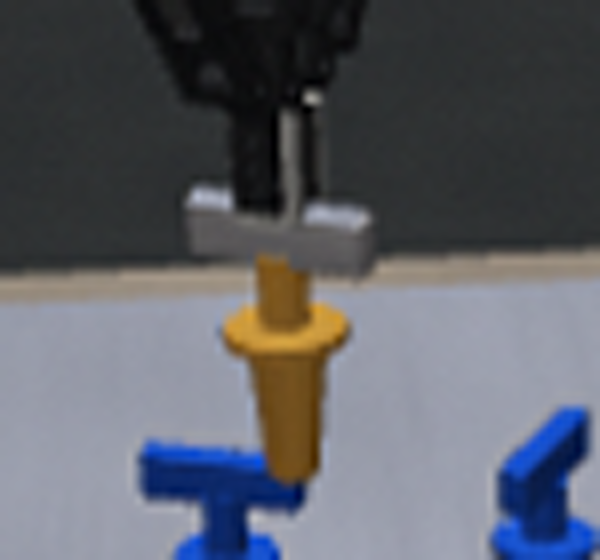

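View pics/c3w.png

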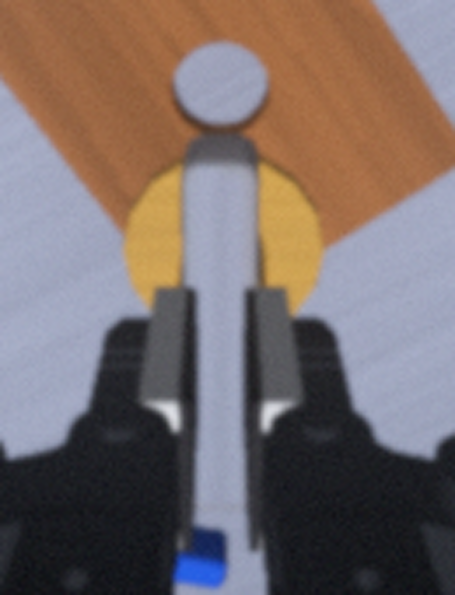

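```bash
python3 -m pendant '[{"ax":0,"ay":0,"az":-0.04,"tx":-0.01,"ty":-0.016,"tz":0,"fingers":0.0},{"ax":0,"ay":0,"az":-0.08,"tx":-0.026,"ty":-0.044,"tz":0,"fingers":0.0},{"ax":0,"ay":0,"az":-0.12,"tx":-0.044,"ty":-0.075,"tz":0,"fingers":0.0},{"ax":0,"ay":0,"az":-0.16,"tx":-0.062,"ty":-0.106,"tz":0,"fingers":0.0},{"ax":0,"ay":0,"az":-0.2,"tx":-0.08,"ty":-0.137,"tz":0,"fingers":0.0}]' 110
python3 - <<'E'
from h import *;from station import arm
s=arm.read_state();print(s["tcp_pos"],rel(s,[.551,-.222,.205]))
E
```

```text
time: 3.73
tcp_pos: [0.5429, 0.0682, 0.202]
orientation: [-0.001, 0.151, 0.989, -0.0]
wrist_force: [0.5, -0.2, -2.9]
grip_width: 0.08
[0.54294204 0.06815006 0.2020075 ] (array([-0.09425018, -0.27453319, -0.00306125]), np.float64(72.6413849748208))
```

```bash
python3 -m pendant '[{"ax":0,"ay":0,"az":-0.04,"tx":-0.012,"ty":-0.035,"tz":0,"fingers":0.0},{"ax":0,"ay":0,"az":-0.08,"tx":-0.024,"ty":-0.07,"tz":0,"fingers":0.0},{"ax":0,"ay":0,"az":-0.12,"tx":-0.036,"ty":-0.105,"tz":0,"fingers":0.0},{"ax":0,"ay":0,"az":-0.16,"tx":-0.048,"ty":-0.14,"tz":0,"fingers":0.0},{"ax":0,"ay":0,"az":-0.2,"tx":-0.058,"ty":-0.17,"tz":0,"fingers":0.0}]' 110
python3 - <<'E'
from h import *;from station import arm
s=arm.read_state();print(s["tcp_pos"],rel(s,[.551,-.222,.205]))
E
```

```text
time: 4.15
tcp_pos: [0.5472, -0.1124, 0.2021]
orientation: [-0.001, 0.052, 0.999, 0.0]
wrist_force: [0.4, 0.4, -4.4]
grip_width: 0.086
[ 0.54721022 -0.11235527  0.20210311] (array([-0.01521118, -0.10864898, -0.00295631]), np.float64(84.0065037475267))
```

```bash
python3 -m pendant '[{"ax":0,"ay":0,"az":-0.03,"tx":-0.003,"ty":-0.03,"tz":0,"fingers":0.0},{"ax":0,"ay":0,"az":-0.05,"tx":-0.007,"ty":-0.06,"tz":0,"fingers":0.0},{"ax":0,"ay":0,"az":-0.07,"tx":-0.01,"ty":-0.09,"tz":0,"fingers":0.0},{"ax":0,"ay":0,"az":-0.07,"tx":-0.012,"ty":-0.105,"tz":0,"fingers":0.0},{"ax":0,"ay":0,"az":-0.07,"tx":-0.013,"ty":-0.111,"tz":0,"fingers":0.0}]' 110
python3 -m pendant '[{"ax":0,"ay":0,"az":0,"tx":0,"ty":0,"tz":0,"fingers":0.0},{"ax":0,"ay":0,"az":0,"tx":0,"ty":0,"tz":0,"fingers":0.0},{"ax":0,"ay":0,"az":0,"tx":0,"ty":0,"tz":0,"fingers":0.0},{"ax":0,"ay":0,"az":0,"tx":0,"ty":0,"tz":0,"fingers":0.0},{"ax":0,"ay":0,"az":0,"tx":0,"ty":0,"tz":0,"fingers":0.0}]' 110
python3 - <<'E'
from h import *;from station import arm
import cv2
s=arm.read_state();print(s["tcp_pos"],rel(s,[.551,-.222,.205]),s["qpos"],s["wrist_force"],s["ft_torque"])
for n in("wrist","side","scene"):
    d=arm.snapshot(n);cv2.imwrite(f"pics/{n}4.png",d["frame"][:,:,::-1])
    np.savez(f"pics/{n}4.npz",**d,**{k:s[k] for k in("tcp_pos","orientation")})
def c(n,x,y,w,h,o,k):
    im=cv2.imread(f"pics/{n}4.png")[y:y+h,x:x+w];cv2.imwrite(f"pics/{o}.png",cv2.resize(im,None,fx=k,fy=k,interpolation=cv2.INTER_CUBIC))
c("wrist",156,120,200,150,"c4w",4)
c("side",170,195,150,145,"c4s",4)
c("scene",90,130,120,145,"c4c",4)
E
```

```text
time: 4.57
tcp_pos: [0.5486, -0.2241, 0.2021]
orientation: [-0.001, 0.02, 1.0, 0.0]
wrist_force: [-0.7, -0.5, -3.0]
grip_width: 0.087
time: 4.98
tcp_pos: [0.5497, -0.2206, 0.2037]
orientation: [0.0, 0.017, 1.0, 0.0]
wrist_force: [0.2, 0.6, -2.9]
grip_width: 0.087
[ 0.54974542 -0.22063978  0.20366595] (array([-0.00130036, -0.00131631, -0.00133426]), np.float64(88.0422636458181)) [-5.81971769e-01  2.24093729e-01  1.56806589e+00  1.85384569e-04
  1.34950721e+00 -2.11863984e+00] [ 0.22562201  0.60816504 -2.92953296] [-0.01639691 -0.02759851 -0.04216206]
```

View pics/c4w.png

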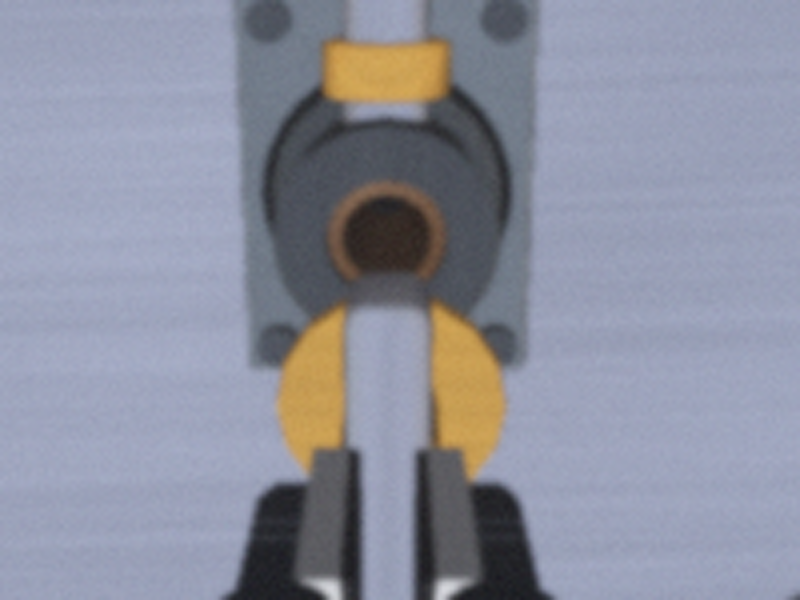

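View pics/c4s.png

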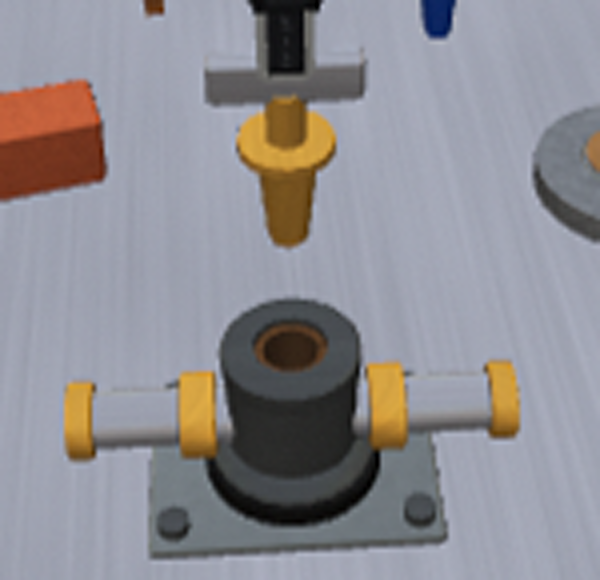

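View pics/c4c.png

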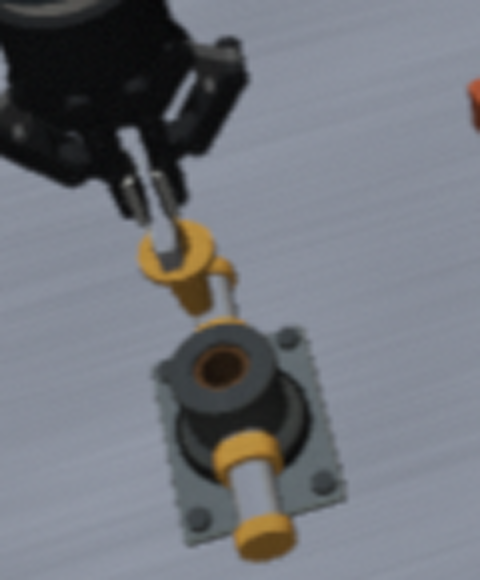

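Run:
```python
from h import *
np.set_printoptions(precision=4,suppress=True)
w=np.load("pics/wrist4.npz");si=np.load("pics/side4.npz");sc=np.load("pics/scene4.npz")
W=lambda p,z:wray(w,w,crop(p,4,156,120),z)
S=lambda p,z:ray(si,crop(p,4,170,195),z)
C=lambda p,z:ray(sc,crop(p,4,90,130),z)
zc=w["tcp_pos"][2]-.015+.003 # collar mid
print("tcp",w["tcp_pos"])
print("wrist mouth",W((387,238),.078),W((388,234),.078),"collar top",W((392,403),zc+.003),"bar end centre far/near",W((388,305),zc+.043),W((388,560),zc+.043))
a=W((368,0),.057);b=W((368,120),.057);c=W((427,0),.057);d=W((427,120),.057)
for p,q in((a,b),(c,d)):print("pipe edge ang",np.degrees(np.arctan2(*(p-q)[1::-1])))
a,b=W((388,305),zc+.043),W((388,560),zc+.043);print("bar ang",np.degrees(np.arctan2(*(a-b)[1::-1])))
print("side mouth",S((291,347),.078),"collar",S((286.5,140),zc),"tip",S((288,239),zc-.049))
print("scene mouth",C((222.5,368),.078),C((223,370),.078),"collar",C((177,252),zc),"tip",C((199,309),zc-.049))
```

```text
tcp [ 0.5497 -0.2206  0.2037]
wrist mouth [ 0.5476 -0.2204  0.078 ] [ 0.5465 -0.2201  0.078 ] collar top [ 0.5464 -0.2195  0.1947] bar end centre far/near [ 0.5162 -0.2191  0.2347] [ 0.5525 -0.2204  0.2347]
pipe edge ang 177.73232556421706
pipe edge ang 178.63511591676385
bar ang 178.03835511383383
side mouth [ 0.55   -0.2236  0.078 ] collar [ 0.5502 -0.2251  0.1917] tip [ 0.5497 -0.2276  0.1427]
scene mouth [ 0.5532 -0.2191  0.078 ] [ 0.5547 -0.2192  0.078 ] collar [ 0.5546 -0.2189  0.1917] tip [ 0.5571 -0.2189  0.1427]
```

```bash
python3 -m pendant '[{"ax":0,"ay":0,"az":0,"tx":0,"ty":0,"tz":0.02,"fingers":0.0},{"ax":0,"ay":0,"az":0,"tx":0,"ty":0,"tz":0.04,"fingers":0.0},{"ax":0,"ay":0,"az":0,"tx":0,"ty":0,"tz":0.055,"fingers":0.0},{"ax":0,"ay":0,"az":0,"tx":0,"ty":0,"tz":0.062,"fingers":0.0},{"ax":0,"ay":0,"az":0,"tx":0,"ty":0,"tz":0.065,"fingers":0.0}]' 110
python3 -m pendant '[{"ax":0,"ay":0,"az":0,"tx":0,"ty":0,"tz":0.005,"fingers":0.0},{"ax":0,"ay":0,"az":0,"tx":0,"ty":0,"tz":0.01,"fingers":0.0},{"ax":0,"ay":0,"az":0,"tx":0,"ty":0,"tz":0.015,"fingers":0.0},{"ax":0,"ay":0,"az":0,"tx":0,"ty":0,"tz":0.018,"fingers":0.0},{"ax":0,"ay":0,"az":0,"tx":0,"ty":0,"tz":0.02,"fingers":0.0}]' 110
python3 -m pendant '[{"ax":0,"ay":0,"az":0,"tx":0,"ty":0,"tz":0,"fingers":0.0},{"ax":0,"ay":0,"az":0,"tx":0,"ty":0,"tz":0,"fingers":0.0},{"ax":0,"ay":0,"az":0,"tx":0,"ty":0,"tz":0,"fingers":0.0},{"ax":0,"ay":0,"az":0,"tx":0,"ty":0,"tz":0,"fingers":0.0},{"ax":0,"ay":0,"az":0,"tx":0,"ty":0,"tz":0,"fingers":0.0}]' 110
cat > look.py <<'E'
from h import *;from station import arm
import cv2,sys
k0=sys.argv[1]
s=arm.read_state();print(s["time"],s["tcp_pos"],rel(s,[.55,-.222,.2])[1],s["wrist_force"],s["ft_torque"])
for n,x,y,w,h,k in(("wrist",156,120,200,150,4),("side",170,195,150,145,4),("scene",90,130,120,145,4)):
    d=arm.snapshot(n);np.savez(f"pics/{n}{k0}.npz",**d,**{q:s[q] for q in("tcp_pos","orientation")})
    im=d["frame"][y:y+h,x:x+w,::-1];cv2.imwrite(f"pics/{n}{k0}c.png",cv2.resize(im,None,fx=k,fy=k,interpolation=cv2.INTER_CUBIC))
E
python3 look.py 5
```

```text
time: 5.55
tcp_pos: [0.5488, -0.2213, 0.1371]
orientation: [-0.001, 0.018, 1.0, 0.001]
wrist_force: [-0.2, 0.3, -3.0]
grip_width: 0.087
time: 5.97
tcp_pos: [0.5496, -0.222, 0.1184]
orientation: [0.0, 0.018, 1.0, 0.0]
wrist_force: [-0.3, 0.5, -2.5]
grip_width: 0.082
time: 6.38
tcp_pos: [0.5497, -0.2221, 0.1189]
orientation: [0.0, 0.018, 1.0, -0.0]
wrist_force: [0.6, -0.9, -3.2]
grip_width: 0.082
6.3833 [ 0.54971218 -0.22206118  0.11888323] 87.94509274784268 [ 0.63267682 -0.94457742 -3.23376327] [-0.0052367   0.02560498 -0.01841627]
```

View pics/side5c.png

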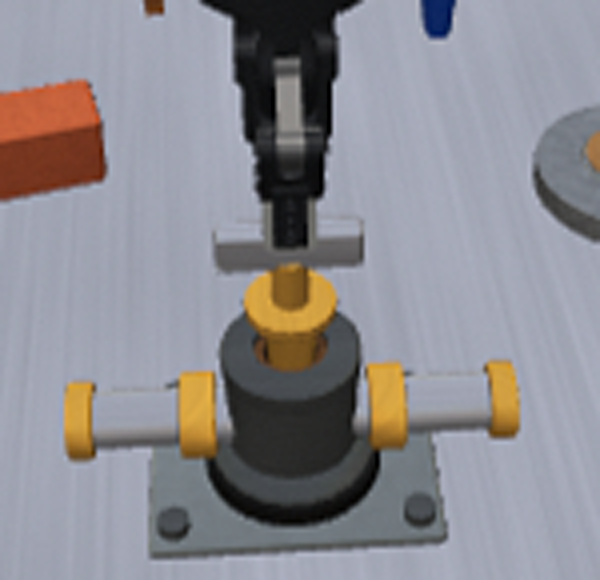

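View pics/scene5c.png

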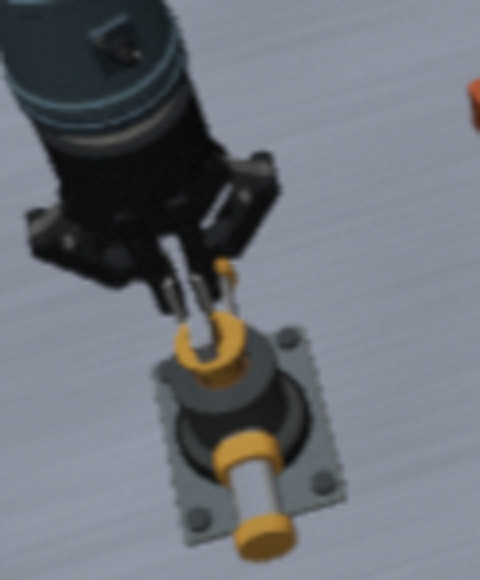

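View pics/wrist5c.png

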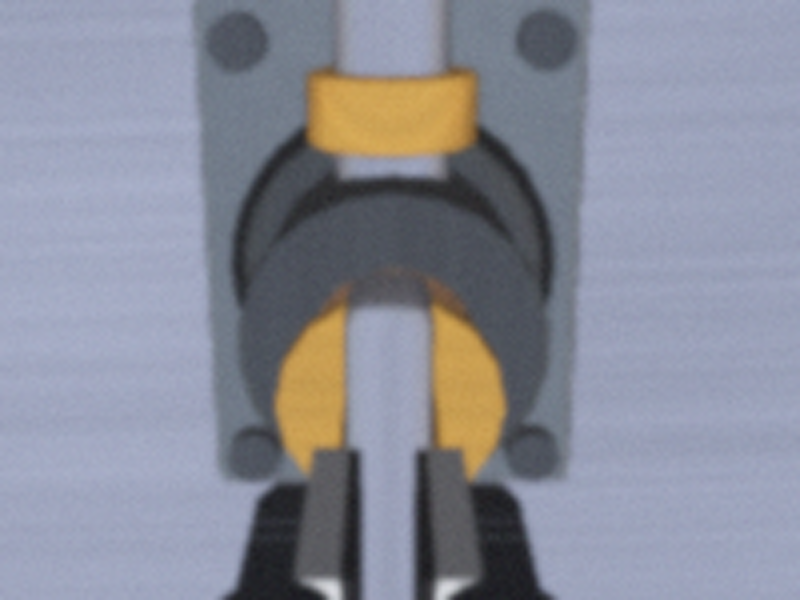

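Run:
```python
from h import *
np.set_printoptions(precision=4,suppress=True)
w=np.load("pics/wrist5.npz");si=np.load("pics/side5.npz");sc=np.load("pics/scene5.npz")
zc=w["tcp_pos"][2]-.0194+.006
print("wrist rim top edge",wray(w,w,crop((394,180),4,156,120),.078)-[-.031,0,0],"collar",wray(w,w,crop((390.5,400),4,156,120),zc))
print("side mouth",ray(si,crop((291,350),4,170,195),.078),"collar",ray(si,crop((291,298),4,170,195),zc))
print("scene mouth",ray(sc,crop((222,368),4,90,130),.078),"collar",ray(sc,crop((210,340),4,90,130),zc))
```

```text
wrist rim top edge [ 0.5457 -0.2193  0.078 ] collar [ 0.5476 -0.2212  0.1055]
side mouth [ 0.5499 -0.2254  0.078 ] collar [ 0.5506 -0.2226  0.1055]
scene mouth [ 0.5531 -0.2194  0.078 ] collar [ 0.5519 -0.22    0.1055]
```

```bash
python3 -m pendant '[{"ax":0,"ay":0,"az":0,"tx":0.0005,"ty":0.0005,"tz":0.004,"fingers":0.0},{"ax":0,"ay":0,"az":0,"tx":0.0005,"ty":0.0005,"tz":0.007,"fingers":0.0},{"ax":0,"ay":0,"az":0,"tx":0.0005,"ty":0.0005,"tz":0.009,"fingers":0.0},{"ax":0,"ay":0,"az":0,"tx":0.0005,"ty":0.0005,"tz":0.01,"fingers":0.0},{"ax":0,"ay":0,"az":0,"tx":0.0005,"ty":0.0005,"tz":0.011,"fingers":0.0}]' 110
python3 -m pendant '[{"ax":0,"ay":0,"az":0,"tx":0,"ty":0,"tz":0.0005,"fingers":0.0},{"ax":0,"ay":0,"az":0,"tx":0,"ty":0,"tz":0.001,"fingers":0.0},{"ax":0,"ay":0,"az":0,"tx":0,"ty":0,"tz":0.0015,"fingers":0.0},{"ax":0,"ay":0,"az":0,"tx":0,"ty":0,"tz":0.0015,"fingers":0.0},{"ax":0,"ay":0,"az":0,"tx":0,"ty":0,"tz":0.0015,"fingers":0.0}]' 110
python3 -c "
from station import arm
s=arm.read_state();print(s['wrist_force'],s['ft_torque'],s['tcp_pos'])"
```

```text
time: 6.95
tcp_pos: [0.549, -0.2214, 0.1073]
orientation: [-0.0, 0.018, 1.0, 0.0]
wrist_force: [0.6, 0.3, -2.7]
grip_width: 0.079
time: 7.37
tcp_pos: [0.5491, -0.2214, 0.1062]
orientation: [0.0, 0.018, 1.0, -0.0]
wrist_force: [-0.0, 0.4, -2.2]
grip_width: 0.084
[-0.00930129  0.39337163 -2.22007702] [-0.05806769 -0.04794221  0.0230645 ] [ 0.54912501 -0.22142375  0.10615479]
```

```bash
python3 -m pendant '[{"ax":0,"ay":0,"az":0,"tx":0,"ty":0,"tz":0.0005,"fingers":0.0},{"ax":0,"ay":0,"az":0,"tx":0,"ty":0,"tz":0.001,"fingers":0.0},{"ax":0,"ay":0,"az":0,"tx":0,"ty":0,"tz":0.001,"fingers":0.0},{"ax":0,"ay":0,"az":0,"tx":0,"ty":0,"tz":0.001,"fingers":0.0}]' 110
python3 -c "
from station import arm
s=arm.read_state();print(s['wrist_force'],s['ft_torque'],s['tcp_pos'])"
```

```text
time: 7.7
tcp_pos: [0.5491, -0.2214, 0.1051]
orientation: [0.0, 0.018, 1.0, 0.0]
wrist_force: [0.2, 0.2, -3.2]
grip_width: 0.087
[ 0.20073464  0.24845422 -3.2142398 ] [ 0.03161751 -0.0358025   0.07906742] [ 0.54910837 -0.22143277  0.10509267]
```

```bash
for i in 1 2; do python3 -m pendant '[{"ax":0,"ay":0,"az":0,"tx":0,"ty":0,"tz":0.0005,"fingers":0.0},{"ax":0,"ay":0,"az":0,"tx":0,"ty":0,"tz":0.0005,"fingers":0.0},{"ax":0,"ay":0,"az":0,"tx":0,"ty":0,"tz":0.001,"fingers":0.0},{"ax":0,"ay":0,"az":0,"tx":0,"ty":0,"tz":0.001,"fingers":0.0}]' 110
python3 -c "
from station import arm
s=arm.read_state();print(s['wrist_force'],s['ft_torque'],s['tcp_pos'])"; done
```

```text
time: 8.03
tcp_pos: [0.5491, -0.2214, 0.104]
orientation: [0.0, 0.018, 1.0, 0.0]
wrist_force: [0.8, 1.3, -1.8]
grip_width: 0.084
[ 0.83233338  1.2700525  -1.83773237] [ 0.05783136 -0.13748272 -0.00259124] [ 0.54909443 -0.2213501   0.10403857]
time: 8.37
tcp_pos: [0.5491, -0.2213, 0.103]
orientation: [0.0, 0.018, 1.0, 0.0]
wrist_force: [0.7, 0.6, -1.4]
grip_width: 0.086
[ 0.68984511  0.63524572 -1.42050293] [ 0.24387122 -0.16186613 -0.05643785] [ 0.54909055 -0.22133681  0.10304434]
```

```bash
for i in 1 2; do python3 -m pendant '[{"ax":0,"ay":0,"az":0,"tx":0,"ty":0,"tz":0.0003,"fingers":0.0},{"ax":0,"ay":0,"az":0,"tx":0,"ty":0,"tz":0.0006,"fingers":0.0},{"ax":0,"ay":0,"az":0,"tx":0,"ty":0,"tz":0.0006,"fingers":0.0}]' 110
python3 -c "
from station import arm
s=arm.read_state();print(s['wrist_force'],s['ft_torque'],s['tcp_pos'])"; done
```

```text
time: 8.62
tcp_pos: [0.5491, -0.2213, 0.1024]
orientation: [-0.0, 0.018, 1.0, 0.0]
wrist_force: [1.5, 1.4, -1.5]
grip_width: 0.082
[ 1.47512904  1.36489972 -1.46877456] [ 0.25311434 -0.12315746 -0.04189093] [ 0.54908255 -0.22134868  0.10243616]
time: 8.87
tcp_pos: [0.5491, -0.2214, 0.1019]
orientation: [0.0, 0.018, 1.0, 0.0]
wrist_force: [0.6, 1.0, -1.6]
grip_width: 0.083
[ 0.57658922  1.0204392  -1.57345932] [ 0.33664348 -0.05837278 -0.00828717] [ 0.54909799 -0.2213974   0.10188004]
```

```bash
for i in 1 2; do python3 -m pendant '[{"ax":0,"ay":0,"az":0,"tx":0,"ty":0.0002,"tz":0.0003,"fingers":0.0},{"ax":0,"ay":0,"az":0,"tx":0,"ty":0.0003,"tz":0.0006,"fingers":0.0},{"ax":0,"ay":0,"az":0,"tx":0,"ty":0.0003,"tz":0.0008,"fingers":0.0},{"ax":0,"ay":0,"az":0,"tx":0,"ty":0.0003,"tz":0.0008,"fingers":0.0}]' 110
python3 -c "
from station import arm
s=arm.read_state();print(s['wrist_force'],s['ft_torque'],s['tcp_pos'])"; done
```

```text
time: 9.2
tcp_pos: [0.5491, -0.2213, 0.1011]
orientation: [0.0, 0.018, 1.0, -0.0]
wrist_force: [0.7, 1.5, -0.4]
grip_width: 0.088
[ 0.74973767  1.50129365 -0.4009236 ] [ 0.12966643 -0.10829391 -0.02935292] [ 0.5491185  -0.22127571  0.10112534]
time: 9.53
tcp_pos: [0.5492, -0.221, 0.1004]
orientation: [0.0, 0.018, 1.0, -0.0]
wrist_force: [0.7, 1.0, -0.5]
grip_width: 0.085
[ 0.68029732  0.95915679 -0.49504827] [-0.03215871 -0.14517806  0.01229494] [ 0.5491737  -0.22104643  0.1003673 ]
```

```bash
for i in 1 2; do python3 -m pendant '[{"ax":0,"ay":0,"az":0,"tx":0,"ty":0,"tz":0.0003,"fingers":0.0},{"ax":0,"ay":0,"az":0,"tx":0,"ty":0,"tz":0.0006,"fingers":0.0},{"ax":0,"ay":0,"az":0,"tx":0,"ty":0,"tz":0.0006,"fingers":0.0}]' 110
python3 -c "
from station import arm
s=arm.read_state();print(s['wrist_force'],s['ft_torque'],s['tcp_pos'])"; done; python3 look.py 6
```

```text
time: 9.78
tcp_pos: [0.5491, -0.221, 0.0997]
orientation: [0.0, 0.018, 1.0, -0.0]
wrist_force: [1.2, -0.2, -0.8]
grip_width: 0.08
[ 1.15650388 -0.17369857 -0.83177498] [-0.11491014 -0.09558866 -0.05581852] [ 0.5491422  -0.22096008  0.09972114]
time: 10.03
tcp_pos: [0.5491, -0.221, 0.0991]
orientation: [0.0, 0.018, 1.0, -0.0]
wrist_force: [0.2, -0.8, -0.2]
grip_width: 0.086
[ 0.15505402 -0.78380827 -0.23609317] [-0.06386613 -0.04473682 -0.09291657] [ 0.54914935 -0.22096099  0.09912644]
10.0333 [ 0.54914935 -0.22096099  0.09912644] 87.94654444584596 [ 0.15505402 -0.78380827 -0.23609317] [-0.06386613 -0.04473682 -0.09291657]
```

View pics/side6c.png

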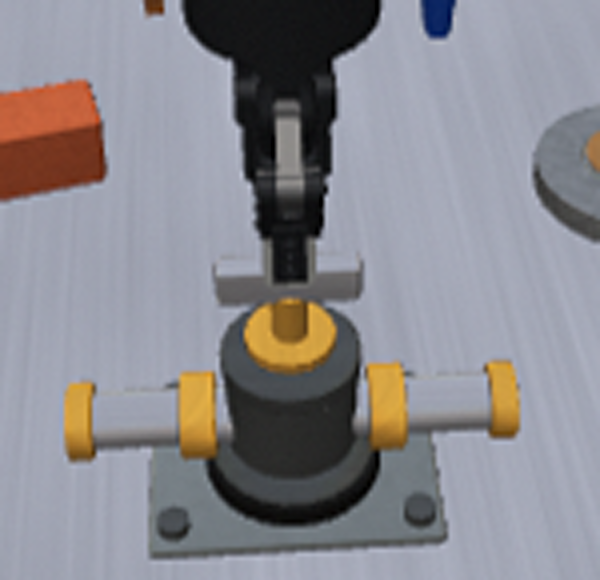

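```bash
for i in 1 2; do python3 -m pendant '[{"ax":0,"ay":0,"az":0,"tx":0,"ty":0,"tz":0.0003,"fingers":0.0},{"ax":0,"ay":0,"az":0,"tx":0,"ty":0,"tz":0.0006,"fingers":0.0},{"ax":0,"ay":0,"az":0,"tx":0,"ty":0,"tz":0.0006,"fingers":0.0}]' 110
python3 -c "
from station import arm
s=arm.read_state();print(s['wrist_force'],s['ft_torque'],s['tcp_pos'])"; done
```

```text
time: 10.43
tcp_pos: [0.5491, -0.2209, 0.0985]
orientation: [0.0, 0.018, 1.0, -0.0]
wrist_force: [0.6, -0.2, -0.4]
grip_width: 0.085
[ 0.64006234 -0.17907683 -0.41091058] [-0.16151249 -0.06418444  0.03505809] [ 0.54913802 -0.220912    0.09850256]
time: 10.68
tcp_pos: [0.5492, -0.2209, 0.0979]
orientation: [0.0, 0.018, 1.0, -0.0]
wrist_force: [0.2, -0.6, 0.3]
grip_width: 0.088
[ 0.19549282 -0.55691357  0.26666098] [-0.19314973 -0.12088081  0.0720455 ] [ 0.54915233 -0.22090056  0.0979234 ]
```

```bash
for i in 1 2 3; do python3 -m pendant '[{"ax":0,"ay":0,"az":0,"tx":0,"ty":0,"tz":0.0003,"fingers":0.0},{"ax":0,"ay":0,"az":0,"tx":0,"ty":-0.0001,"tz":0.0006,"fingers":0.0},{"ax":0,"ay":0,"az":0,"tx":0,"ty":-0.0001,"tz":0.0006,"fingers":0.0}]' 110
python3 -c "
from station import arm
s=arm.read_state();print(s['wrist_force'],s['ft_torque'],s['tcp_pos'])"; done;python3 look.py 7
```

```text
time: 10.93
tcp_pos: [0.5491, -0.2209, 0.0973]
orientation: [0.0, 0.018, 1.0, 0.0]
wrist_force: [0.7, -0.7, 0.1]
grip_width: 0.084
[ 0.66866713 -0.68561392  0.13570693] [-0.15917439 -0.16733666  0.07203965] [ 0.54914639 -0.22091477  0.09729396]
time: 11.18
tcp_pos: [0.5491, -0.221, 0.0966]
orientation: [0.0, 0.018, 1.0, 0.0]
wrist_force: [1.5, -0.3, 1.5]
grip_width: 0.086
[ 1.5138975  -0.33530394  1.49400585] [-0.05936353 -0.18187554 -0.00169034] [ 0.54911655 -0.22098971  0.09664539]
time: 11.43
tcp_pos: [0.5492, -0.2212, 0.0964]
orientation: [0.0, 0.018, 1.0, -0.0]
wrist_force: [0.1, -0.0, 1.9]
grip_width: 0.084
[ 0.05688056 -0.04125758  1.94401455] [ 0.04156302 -0.00034625 -0.00582596] [ 0.5492294  -0.22120019  0.09636164]
11.4333 [ 0.5492294  -0.22120019  0.09636164] 87.9617605269944 [ 0.05688056 -0.04125758  1.94401455] [ 0.04156302 -0.00034625 -0.00582596]
```

View pics/side7c.png

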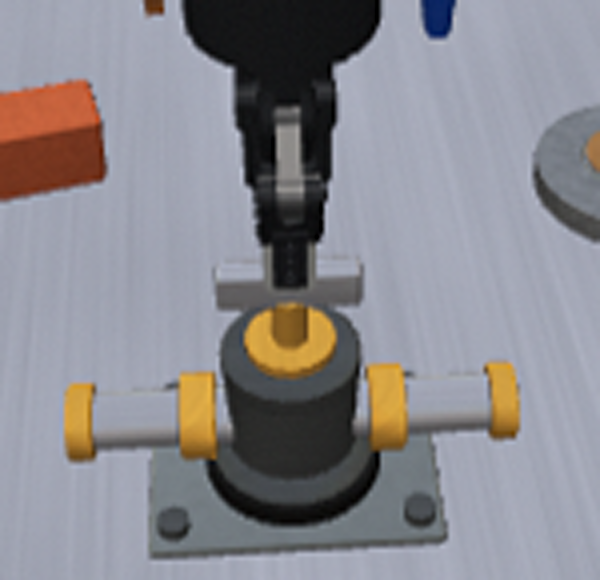

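```bash
for i in 1 2; do python3 -m pendant '[{"ax":0,"ay":0,"az":0,"tx":0,"ty":0,"tz":0.0003,"fingers":0.0},{"ax":0,"ay":0,"az":0,"tx":0,"ty":0,"tz":0.0006,"fingers":0.0},{"ax":0,"ay":0,"az":0,"tx":0,"ty":0,"tz":0.0006,"fingers":0.0}]' 110
python3 -c "
from station import arm
s=arm.read_state();print(s['wrist_force'],s['ft_torque'],s['tcp_pos'])"; done
```

```text
time: 11.83
tcp_pos: [0.5493, -0.2211, 0.096]
orientation: [0.0, 0.018, 1.0, -0.0]
wrist_force: [-0.4, 1.1, 6.3]
grip_width: 0.089
[-0.36806905  1.08246759  6.25428024] [ 0.28331187 -0.00769109 -0.03314015] [ 0.54931671 -0.22113153  0.09603287]
time: 12.08
tcp_pos: [0.5494, -0.2212, 0.0957]
orientation: [0.0, 0.018, 1.0, -0.0]
wrist_force: [-1.6, 2.2, 8.7]
grip_width: 0.083
[-1.61921632  2.24406814  8.7312299 ] [0.40709507 0.20647355 0.17093352] [ 0.54937694 -0.22117309  0.09574824]
```

```bash
python3 -m pendant '[{"ax":0,"ay":0,"az":0,"tx":0.0001,"ty":0.0002,"tz":0.0003,"fingers":0.0},{"ax":0,"ay":0,"az":0.02,"tx":0.0001,"ty":0.0002,"tz":0.0004,"fingers":0.0},{"ax":0,"ay":0,"az":0.045,"tx":0.0001,"ty":0.0002,"tz":0.0004,"fingers":0.0},{"ax":0,"ay":0,"az":0.075,"tx":0.0001,"ty":0.0002,"tz":0.0004,"fingers":0.0}]' 110
cat > st.py <<'E'
from h import *;from station import arm
s=arm.read_state();R=rot(s);yw=np.degrees(np.arctan2(R[1,1],R[0,1]))
print("press %.1f"%(s['wrist_force'][2]+2.8),"F",s['wrist_force'].round(1),"M",s['ft_torque'].round(2),"tcp",s['tcp_pos'].round(4),"yaw %.1f"%yw,"grip %.3f"%s['grip_width'])
E
python3 st.py
```

```text
time: 12.42
tcp_pos: [0.5494, -0.2212, 0.0956]
orientation: [0.0, 0.056, 0.998, -0.0]
wrist_force: [-0.7, 2.1, 10.5]
grip_width: 0.081
press 13.3 F [-0.7  2.1 10.5] M [0.28 0.29 0.17] tcp [ 0.5494 -0.2212  0.0956] yaw 83.6 grip 0.081
```

```bash
python3 -m pendant '[{"ax":0,"ay":0,"az":0.03,"tx":0,"ty":0,"tz":0.0002,"fingers":0.0},{"ax":0,"ay":0,"az":0.06,"tx":0,"ty":0,"tz":0.0004,"fingers":0.0},{"ax":0,"ay":0,"az":0.09,"tx":0,"ty":0,"tz":0.0005,"fingers":0.0}]' 110; python3 st.py
```

```text
time: 12.67
tcp_pos: [0.5495, -0.2212, 0.0954]
orientation: [0.001, 0.101, 0.995, -0.0]
wrist_force: [-2.1, 2.1, 12.4]
grip_width: 0.084
press 15.2 F [-2.1  2.1 12.4] M [ 0.32  0.38 -0.08] tcp [ 0.5495 -0.2212  0.0954] yaw 78.4 grip 0.084
```

```bash
python3 -m pendant '[{"ax":0,"ay":0,"az":0.03,"tx":0.0001,"ty":0.0001,"tz":0.0001,"fingers":0.0},{"ax":0,"ay":0,"az":0.06,"tx":0.0002,"ty":0.0001,"tz":0.0002,"fingers":0.0},{"ax":0,"ay":0,"az":0.09,"tx":0.0002,"ty":0.0001,"tz":0.0003,"fingers":0.0},{"ax":0,"ay":0,"az":0.12,"tx":0.0002,"ty":0.0001,"tz":0.0004,"fingers":0.0}]' 110; python3 st.py
```

```text
time: 13.0
tcp_pos: [0.5495, -0.2212, 0.0953]
orientation: [0.001, 0.16, 0.987, -0.0]
wrist_force: [-2.6, 2.7, 12.3]
grip_width: 0.084
press 15.1 F [-2.6  2.7 12.3] M [0.31 0.39 0.03] tcp [ 0.5495 -0.2212  0.0953] yaw 71.6 grip 0.084
```

```bash
python3 look.py 8
```

```text
13.0 [ 0.54947259 -0.22123324  0.09534005] 71.55284616116128 [-2.58925037  2.67302847 12.25476677] [0.3077372  0.38614939 0.03094812]
```

View pics/wrist8c.png

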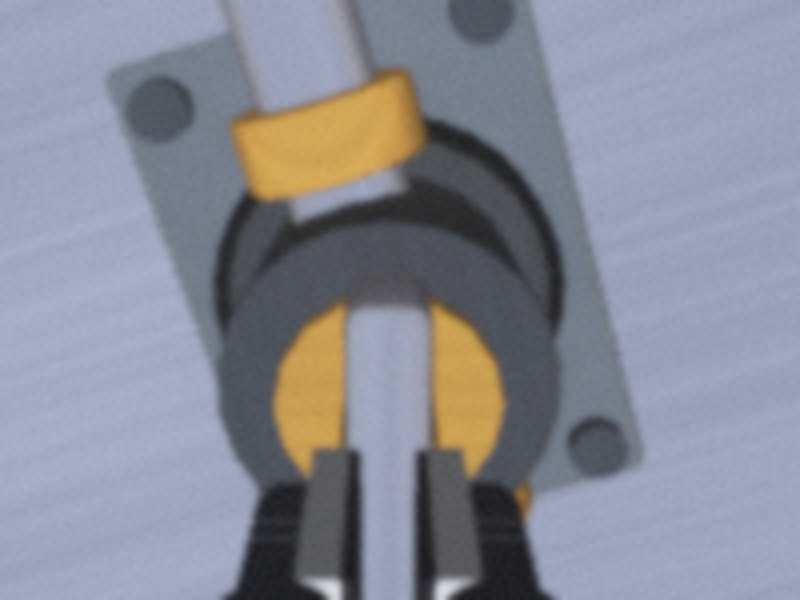

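View pics/side8c.png

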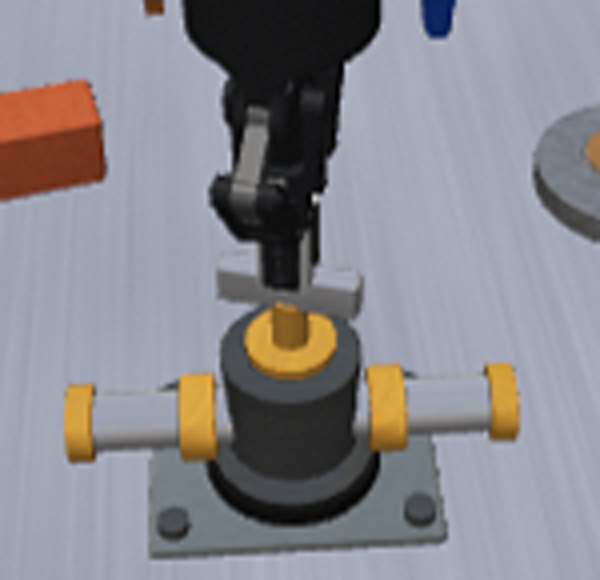

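The handle turns with the gripper, by about 16° so far. I'll keep turning and feed down as it sinks.

```bash
python3 -m pendant '[{"ax":0,"ay":0,"az":0.03,"tx":0.0001,"ty":0.0001,"tz":0.0001,"fingers":0.0},{"ax":0,"ay":0,"az":0.06,"tx":0.0002,"ty":0.0001,"tz":0.0003,"fingers":0.0},{"ax":0,"ay":0,"az":0.09,"tx":0.0002,"ty":0.0001,"tz":0.0004,"fingers":0.0},{"ax":0,"ay":0,"az":0.12,"tx":0.0002,"ty":0.0001,"tz":0.0005,"fingers":0.0}]' 110; python3 st.py
```

```text
time: 13.48
tcp_pos: [0.5494, -0.2212, 0.0951]
orientation: [0.001, 0.219, 0.976, -0.001]
wrist_force: [-2.7, 2.5, 14.0]
grip_width: 0.081
press 16.8 F [-2.7  2.5 14. ] M [0.38 0.52 0.17] tcp [ 0.5494 -0.2212  0.0951] yaw 64.7 grip 0.081
```

```bash
python3 -m pendant '[{"ax":0,"ay":0,"az":0.03,"tx":0.0001,"ty":0.0001,"tz":0.0001,"fingers":0.0},{"ax":0,"ay":0,"az":0.06,"tx":0.0002,"ty":0.0001,"tz":0.0002,"fingers":0.0},{"ax":0,"ay":0,"az":0.09,"tx":0.0002,"ty":0.0001,"tz":0.0003,"fingers":0.0},{"ax":0,"ay":0,"az":0.12,"tx":0.0002,"ty":0.0001,"tz":0.0003,"fingers":0.0}]' 110; python3 st.py
```

```text
time: 13.82
tcp_pos: [0.5495, -0.2213, 0.0951]
orientation: [0.001, 0.277, 0.961, -0.001]
wrist_force: [-3.3, 1.7, 14.7]
grip_width: 0.083
press 17.5 F [-3.3  1.7 14.7] M [0.27 0.44 0.17] tcp [ 0.5495 -0.2213  0.0951] yaw 57.8 grip 0.083
```

```bash
python3 -m pendant '[{"ax":0,"ay":0,"az":0.03,"tx":0.0002,"ty":-0.0001,"tz":0,"fingers":0.0},{"ax":0,"ay":0,"az":0.06,"tx":0.0003,"ty":-0.0002,"tz":0,"fingers":0.0},{"ax":0,"ay":0,"az":0.09,"tx":0.0003,"ty":-0.0002,"tz":0,"fingers":0.0},{"ax":0,"ay":0,"az":0.12,"tx":0.0003,"ty":-0.0002,"tz":0,"fingers":0.0},{"ax":0,"ay":0,"az":0.15,"tx":0.0003,"ty":-0.0002,"tz":0,"fingers":0.0}]' 110; python3 st.py; python3 look.py 9
```

```text
time: 14.23
tcp_pos: [0.5493, -0.2213, 0.0951]
orientation: [0.002, 0.349, 0.937, -0.0]
wrist_force: [-1.3, 2.1, 14.0]
grip_width: 0.082
press 16.8 F [-1.3  2.1 14. ] M [0.24 0.35 0.16] tcp [ 0.5493 -0.2213  0.0951] yaw 49.2 grip 0.082
14.2333 [ 0.5493475  -0.22128825  0.09510798] 49.1956951711394 [-1.34359201  2.07218585 14.03947777] [0.23935576 0.35017931 0.15505647]
```

View pics/side9c.png

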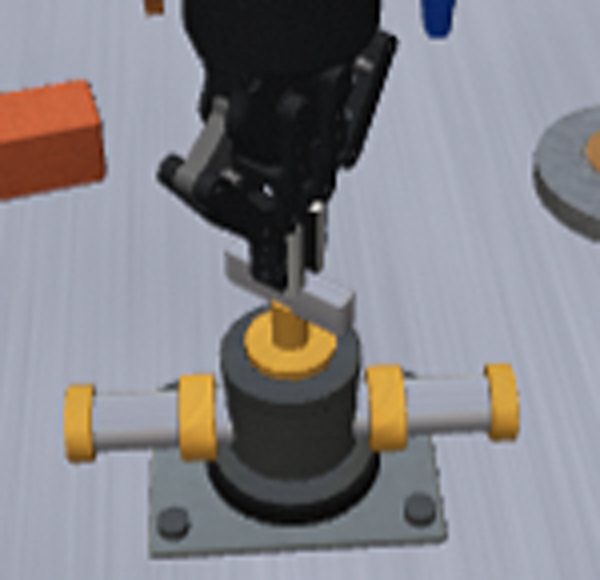

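View pics/wrist9c.png

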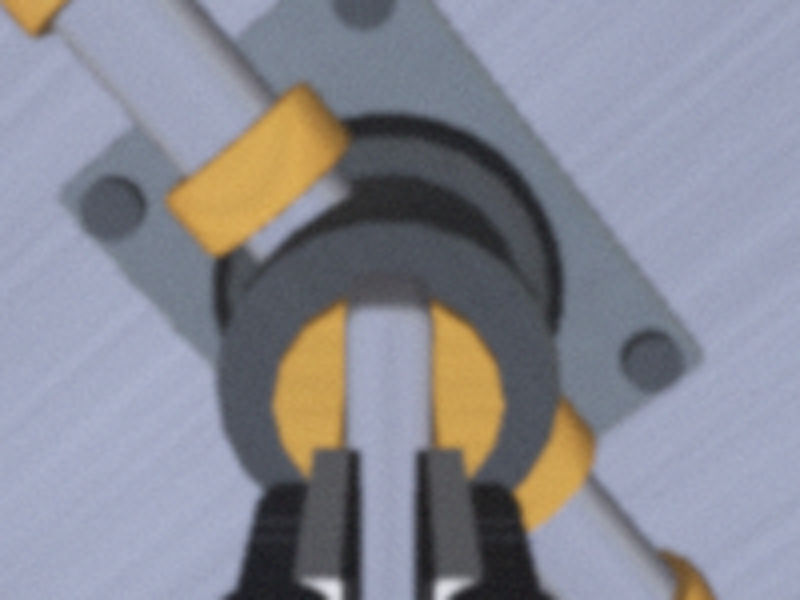

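Run:
```python
import numpy as np,cv2
a=np.load("pics/side9.npz")["frame"][262:305,215:270,::-1]
b=np.load("pics/scene9.npz")["frame"][195:240,120:170,::-1]
a=cv2.resize(a,None,fx=9,fy=9,interpolation=cv2.INTER_CUBIC);b=cv2.resize(b,None,fx=9,fy=9,interpolation=cv2.INTER_CUBIC)
cv2.imwrite("pics/s9a.png",a);cv2.imwrite("pics/s9b.png",b)
```

```text
(no output)
```

View pics/s9a.png

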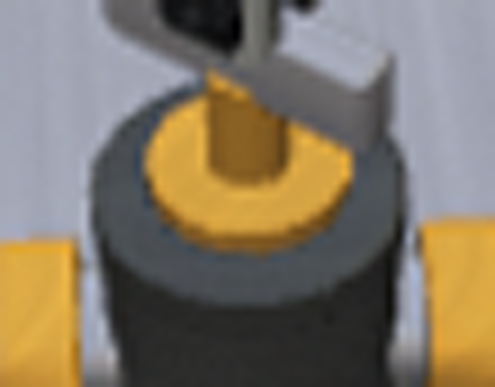

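View pics/s9b.png

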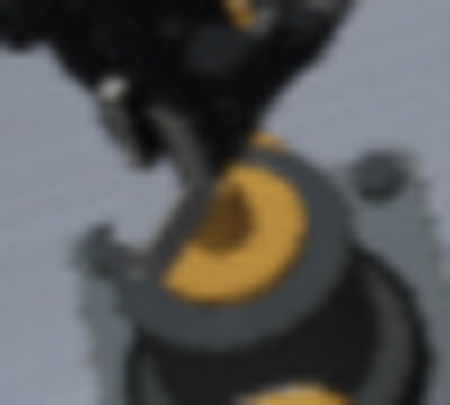

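Run:
```python
from h import *
from scipy.optimize import least_squares
si=np.load("pics/side9.npz");K,R,t=si["camera_matrix"],si["R"],si["t"]
def pr(X):
    c=R@X.T+t[:,None];p=K@c;p=p[:2]/p[2];return ((p[0]-215+.5)*9-.5,(p[1]-262+.5)*9-.5)
th=np.linspace(0,2*np.pi,720)
circ=lambda c,r,z:np.c_[c[0]+r*np.cos(th),c[1]+r*np.sin(th),z+0*th]
def rim(c): 
    u,v=pr(circ(c,.031,.0763));return u.min(),u.max(),v.max()
f=lambda p:np.array(rim(p))-[92,405,305]
s=least_squares(f,[.55,-.224]);print(s.x,f(s.x))
for g in(0,.001,.002,.003,.004):
    u,v=pr(circ(s.x,.02,.0763+g));u2,v2=pr(circ(s.x,.02,.0823+g));print(g,"bottom y %.1f"%v.max(),"top-face front y %.1f"%v2.max(),"L/R %.1f %.1f"%(u2.min(),u2.max()))
u,v=pr(circ(s.x,.02,.0823));print("top-face widest y",v[u.argmin()])
```

```text
[ 0.54963416 -0.22339474] [-4.25290993  4.25003556 -0.40867104]
0 bottom y 260.8 top-face front y 237.8 L/R 143.8 352.1
0.001 bottom y 257.0 top-face front y 233.9 L/R 143.6 352.0
0.002 bottom y 253.2 top-face front y 230.1 L/R 143.4 352.0
0.003 bottom y 249.3 top-face front y 226.2 L/R 143.3 352.0
0.004 bottom y 245.5 top-face front y 222.3 L/R 143.1 352.0
top-face widest y 164.67468532825006
```

Run:
```python
import numpy as np,cv2
g=lambda i:cv2.cvtColor(np.load(f"pics/side{i}.npz")["frame"],cv2.COLOR_RGB2GRAY).astype(np.float32)
a=g(5)
for i in(4,6,7,8,9):
    b=g(i);o=[]
    for x0,x1 in((184,222),(266,302)):
        y0,y1=282,312
        w=cv2.createHanningWindow((x1-x0,y1-y0),cv2.CV_32F)
        o.append(np.round(cv2.phaseCorrelate(a[y0:y1,x0:x1],b[y0:y1,x0:x1],w)[0],2))
    print(i,o)
```

```text
4 [array([-0.05,  0.05]), array([-0.05, -0.03])]
6 [array([-0.09,  0.11]), array([0.11, 0.26])]
7 [array([-0.06,  0.22]), array([1.81, 6.76])]
8 [array([-0.18,  0.4 ]), array([0.43, 1.34])]
9 [array([-0.07,  0.39]), array([0.78, 1.42])]
```

```bash
echo 'print("v6 %.2f q6 %.2f t %.2f"%(s["joint_vel"][5],s["qpos"][5],s["time"]))'>>st.py; python3 -m pendant '[{"ax":0,"ay":0,"az":0.02,"tx":0,"ty":0,"tz":0.0001,"fingers":0.0},{"ax":0,"ay":0,"az":0.04,"tx":0.0,"ty":0.0,"tz":0.0001,"fingers":0.0},{"ax":0,"ay":0,"az":0.06,"tx":0.0,"ty":0.0,"tz":0.0001,"fingers":0.0},{"ax":0,"ay":0,"az":0.08,"tx":0.0,"ty":0.0,"tz":0.0001,"fingers":0.0},{"ax":0,"ay":0,"az":0.1,"tx":0.0,"ty":0.0,"tz":0.0001,"fingers":0.0}]' 110; python3 st.py
```

```text
time: 14.8
tcp_pos: [0.5493, -0.2214, 0.0951]
orientation: [0.002, 0.395, 0.919, -0.0]
wrist_force: [-1.2, 2.3, 15.3]
grip_width: 0.089
press 18.1 F [-1.2  2.3 15.3] M [0.3  0.35 0.1 ] tcp [ 0.5493 -0.2214  0.0951] yaw 43.5 grip 0.089
v6 0.55 q6 -1.34 t 14.80
```

```bash
python3 -m pendant '[{"ax":0,"ay":0,"az":0.012,"tx":0,"ty":0,"tz":0,"fingers":0.0},{"ax":0,"ay":0,"az":0.024,"tx":0.0,"ty":0.0,"tz":0,"fingers":0.0},{"ax":0,"ay":0,"az":0.036,"tx":0.0,"ty":0.0,"tz":0,"fingers":0.0},{"ax":0,"ay":0,"az":0.048,"tx":0.0,"ty":0.0,"tz":0,"fingers":0.0},{"ax":0,"ay":0,"az":0.06,"tx":0.0,"ty":0.0,"tz":0,"fingers":0.0}]' 110; python3 st.py
```

```text
time: 15.22
tcp_pos: [0.5493, -0.2214, 0.0951]
orientation: [0.002, 0.422, 0.907, -0.0]
wrist_force: [-1.4, 1.5, 13.7]
grip_width: 0.089
press 16.5 F [-1.4  1.5 13.7] M [ 0.26  0.39 -0.  ] tcp [ 0.5493 -0.2214  0.0951] yaw 40.1 grip 0.089
v6 0.04 q6 -1.28 t 15.22
```

```bash
sed -i "s/s\['tcp_pos'\].round(4)/s['tcp_pos'].round(5)/" st.py; for i in 1 2; do python3 -m pendant '[{"ax":0,"ay":0,"az":0.02,"tx":0,"ty":0,"tz":0,"fingers":0.0},{"ax":0,"ay":0,"az":0.04,"tx":0.0,"ty":0.0,"tz":0,"fingers":0.0},{"ax":0,"ay":0,"az":0.06,"tx":0.0,"ty":0.0,"tz":0,"fingers":0.0}]' 110 >/dev/null; python3 st.py; done
```

```text
press 17.0 F [-1.7  2.2 14.2] M [0.27 0.37 0.15] tcp [ 0.54935 -0.22134  0.0951 ] yaw 36.6 grip 0.084
v6 0.57 q6 -1.22 t 15.47
press 17.6 F [-2.2  0.7 14.8] M [0.34 0.37 0.08] tcp [ 0.5493  -0.22133  0.09509] yaw 33.2 grip 0.085
v6 0.45 q6 -1.16 t 15.72
```

```bash
python3 look.py 10
python3 - <<'E'
import numpy as np
for i in(4,5,9,10):
    f=np.load(f"pics/side{i}.npz")["frame"]
    r={4:(220,242),5:(258,300),9:(276,300),10:(276,300)}[i]
    print(i,[(y,f[y,241:245].mean(0).astype(int).tolist()) for y in range(*r)])
E
```

```text
15.7167 [ 0.5493033  -0.22133345  0.09508988] 33.19046194107161 [-2.22199346  0.6608493  14.76661717] [0.33675482 0.36847226 0.08406438]
4 [(220, [140, 99, 34]), (221, [120, 83, 29]), (222, [121, 84, 30]), (223, [121, 84, 31]), (224, [121, 84, 31]), (225, [121, 84, 32]), (226, [122, 84, 31]), (227, [121, 84, 31]), (228, [121, 84, 31]), (229, [121, 84, 31]), (230, [119, 82, 31]), (231, [136, 96, 36]), (232, [186, 138, 54]), (233, [211, 161, 66]), (234, [209, 159, 65]), (235, [209, 159, 65]), (236, [202, 152, 61]), (237, [161, 115, 43]), (238, [125, 86, 31]), (239, [119, 83, 31]), (240, [114, 79, 29]), (241, [117, 81, 29])]
5 [(258, [101, 99, 99]), (259, [89, 88, 90]), (260, [109, 99, 89]), (261, [152, 121, 70]), (262, [149, 105, 37]), (263, [125, 87, 31]), (264, [127, 89, 32]), (265, [127, 88, 32]), (266, [127, 89, 34]), (267, [127, 89, 33]), (268, [127, 88, 32]), (269, [127, 89, 33]), (270, [126, 87, 32]), (271, [125, 86, 32]), (272, [158, 114, 43]), (273, [210, 161, 65]), (274, [211, 160, 65]), (275, [209, 159, 65]), (276, [210, 161, 65]), (277, [197, 148, 59]), (278, [138, 97, 36])
[... 806 characters left out ...]
5]), (292, [75, 79, 83]), (293, [72, 77, 81]), (294, [74, 77, 83]), (295, [66, 70, 73]), (296, [41, 41, 40]), (297, [41, 41, 40]), (298, [40, 40, 39]), (299, [40, 40, 40])]
10 [(276, [131, 91, 32]), (277, [137, 95, 36]), (278, [136, 95, 35]), (279, [135, 95, 35]), (280, [134, 94, 35]), (281, [136, 95, 35]), (282, [170, 124, 48]), (283, [219, 168, 69]), (284, [215, 165, 67]), (285, [214, 164, 67]), (286, [216, 165, 68]), (287, [199, 150, 60]), (288, [137, 95, 34]), (289, [123, 89, 41]), (290, [81, 78, 70]), (291, [74, 81, 86]), (292, [74, 79, 84]), (293, [73, 77, 82]), (294, [74, 78, 83]), (295, [66, 70, 73]), (296, [41, 42, 40]), (297, [42, 42, 41]), (298, [39, 40, 39]), (299, [40, 40, 39])]
```

View pics/side10c.png

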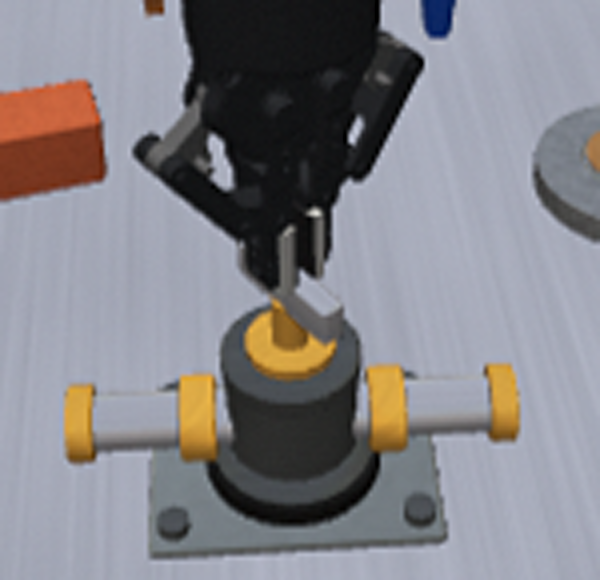

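View pics/wrist10c.png

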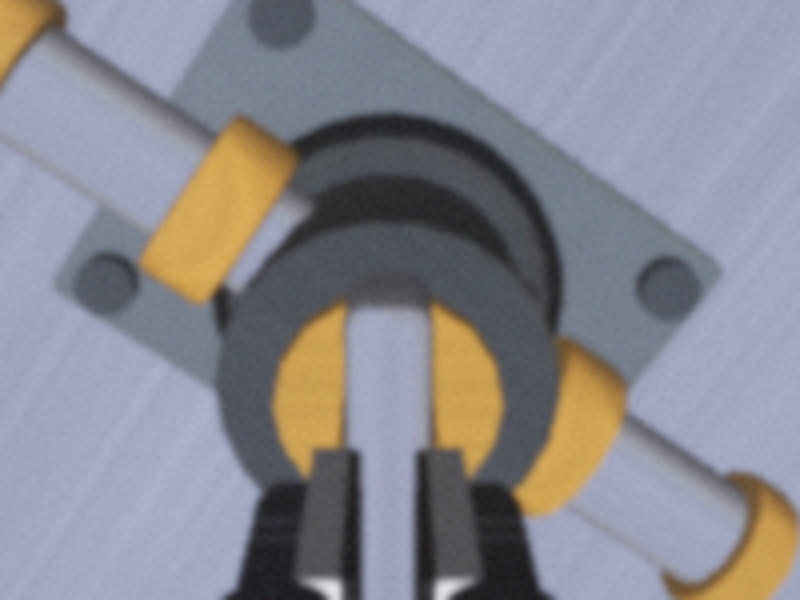

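```bash
for i in 1 2; do python3 -m pendant '[{"ax":0,"ay":0,"az":0.025,"tx":0,"ty":0,"tz":0,"fingers":0.0},{"ax":0,"ay":0,"az":0.05,"tx":0.0,"ty":0.0,"tz":0,"fingers":0.0},{"ax":0,"ay":0,"az":0.075,"tx":0.0001,"ty":0.0,"tz":0,"fingers":0.0},{"ax":0,"ay":0,"az":0.1,"tx":0.0001,"ty":0.0,"tz":0,"fingers":0.0},{"ax":0,"ay":0,"az":0.125,"tx":0.0001,"ty":0.0,"tz":0,"fingers":0.0}]' 110 >/dev/null; python3 st.py; done
```

```text
press 16.8 F [-1.2  1.9 14. ] M [0.22 0.4  0.12] tcp [ 0.54928 -0.22135  0.09511] yaw 26.0 grip 0.085
v6 0.53 q6 -1.04 t 16.28
press 18.4 F [-2.   0.6 15.6] M [ 0.18  0.39 -0.16] tcp [ 0.54924 -0.22135  0.09512] yaw 18.8 grip 0.087
v6 0.01 q6 -0.91 t 16.70
```

```bash
for i in 1 2 3; do python3 -m pendant '[{"ax":0,"ay":0,"az":0.025,"tx":0,"ty":0,"tz":0,"fingers":0.0},{"ax":0,"ay":0,"az":0.05,"tx":0.0,"ty":0.0,"tz":0,"fingers":0.0},{"ax":0,"ay":0,"az":0.075,"tx":0.0,"ty":0.0,"tz":0,"fingers":0.0},{"ax":0,"ay":0,"az":0.1,"tx":0.0,"ty":0.0,"tz":0,"fingers":0.0},{"ax":0,"ay":0,"az":0.12,"tx":0.0,"ty":0.0,"tz":0,"fingers":0.0}]' 110 >/dev/null; python3 st.py; done; python3 look.py 11
python3 - <<'E'
import numpy as np,cv2
d=np.load("pics/side11.npz")["frame"]
print([(y,d[y,241:245].mean(0).astype(int).tolist()) for y in range(280,298)])
a=d[262:322,205:285,::-1];cv2.imwrite("pics/s11a.png",cv2.resize(a,None,fx=9,fy=9,interpolation=cv2.INTER_CUBIC))
E
```

```text
press 16.9 F [-2.7  1.8 14.1] M [0.15 0.41 0.16] tcp [ 0.54923 -0.22131  0.0951 ] yaw 12.0 grip 0.085
v6 0.49 q6 -0.79 t 17.12
press 17.2 F [-1.8  1.3 14.4] M [ 0.16  0.43 -0.03] tcp [ 0.54919 -0.22131  0.0951 ] yaw 5.1 grip 0.081
v6 0.35 q6 -0.67 t 17.53
press 17.5 F [-2.   1.7 14.7] M [ 0.21  0.44 -0.01] tcp [ 0.54914 -0.22129  0.09507] yaw -1.8 grip 0.087
v6 0.37 q6 -0.55 t 17.95
17.95 [ 0.54913836 -0.22129065  0.09506749] -1.7753190499076492 [-1.96774283  1.6759844  14.66741539] [ 0.21097438  0.44105231 -0.0129434 ]
[(280, [95, 93, 95]), (281, [90, 89, 94]), (282, [103, 94, 85]), (283, [170, 130, 63]), (284, [219, 167, 67]), (285, [215, 165, 68]), (286, [214, 165, 68]), (287, [198, 149, 59]), (288, [136, 93, 33]), (289, [122, 88, 42]), (290, [83, 79, 70]), (291, [75, 81, 87]), (292, [75, 80, 84]), (293, [74, 79, 82]), (294, [74, 78, 82]), (295, [67, 70, 73]), (296, [41, 42, 40]), (297, [41, 42, 40])]
```

View pics/s11a.png

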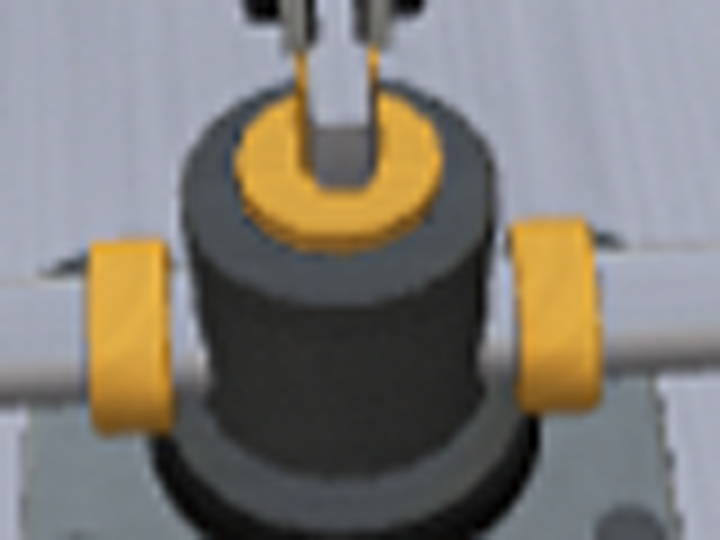

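View pics/wrist11c.png

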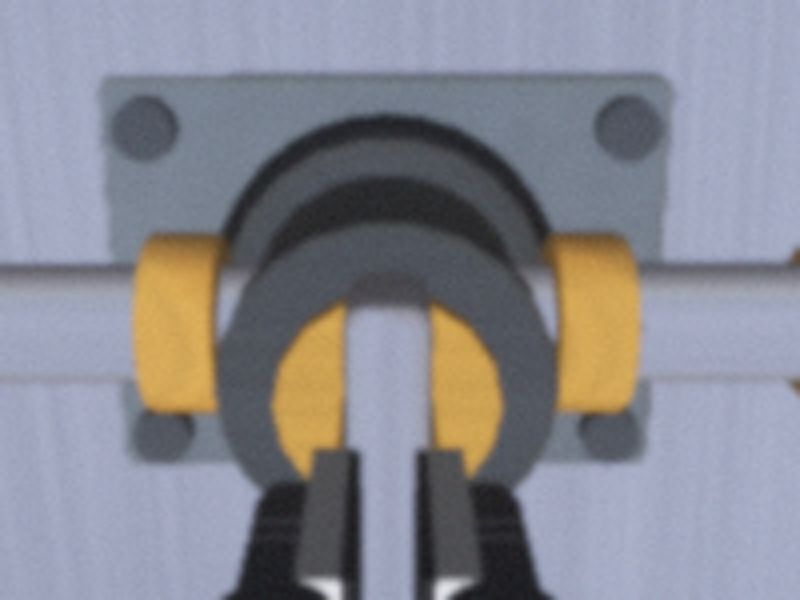

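View pics/scene11c.png

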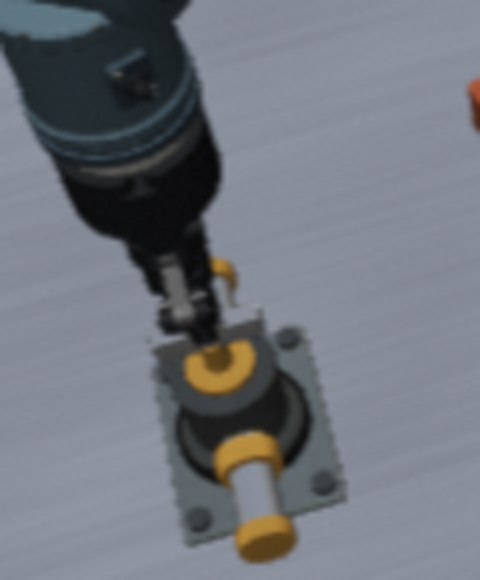

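Run:
```python
from h import *
from scipy.optimize import brentq
si=np.load("pics/side9.npz");K,R,t=si["camera_matrix"],si["R"],si["t"]
th=np.linspace(0,2*np.pi,2000)
def front(x,y,r,z):
    X=np.c_[x+r*np.cos(th),y+r*np.sin(th),z+0*th];p=K@(R@X.T+t[:,None]);return (p[1]/p[2]).max()
f=np.load("pics/side4.npz")["frame"];col=f[285:305,241:245].mean((1,2));print(list(zip(range(285,305),col.astype(int))))
# scale/centre calibrations: unknown y0 from unloaded rim front edge (294.4) for assumed rim radius
for rr in(.031,.0303):
    y0=brentq(lambda y:front(.5495,y,rr,.078)-294.4,-.3,-.1)
    zr=brentq(lambda z:front(.5495,y0,rr,z)-295.36,.05,.1)
    o=[]
    for v,ty,tz in((236.95,-.2206,.2037),(277.5,-.2221,.1189),(287.5,-.2213,.0951)):
        # collar axis y: hole axis y0 shifted by tcp difference to the seated tcp (-.2213)
        z=brentq(lambda z:front(.5495,y0+(ty+.2213),.02,z)-v,.05,.3);o.append((round(z,4),round(tz-(z-.006),4)))
    print(rr,y0,"rim loaded",round(zr,4),o,"gap",o[2][0]-.006-zr)
```

```text
[(285, np.int64(36)), (286, np.int64(38)), (287, np.int64(55)), (288, np.int64(76)), (289, np.int64(76)), (290, np.int64(78)), (291, np.int64(76)), (292, np.int64(76)), (293, np.int64(75)), (294, np.int64(69)), (295, np.int64(46)), (296, np.int64(40)), (297, np.int64(38)), (298, np.int64(38)), (299, np.int64(42)), (300, np.int64(41)), (301, np.int64(41)), (302, np.int64(42)), (303, np.int64(40)), (304, np.int64(40))]
0.031 -0.22276656946049442 rim loaded 0.0757 [(0.1905, 0.0192), (0.1065, 0.0184), (0.0828, 0.0183)] gap 0.0010519196870609482
0.0303 -0.22347012192102825 rim loaded 0.0757 [(0.1911, 0.0186), (0.1072, 0.0177), (0.0835, 0.0176)] gap 0.0017519163586121045
```

```bash
for i in 1 2 3; do python3 -m pendant '[{"ax":0,"ay":0,"az":-0.02,"tx":0,"ty":-0.0001,"tz":0,"fingers":0.0},{"ax":0,"ay":0,"az":-0.04,"tx":0.0,"ty":-0.0001,"tz":0,"fingers":0.0},{"ax":0,"ay":0,"az":-0.06,"tx":0.0,"ty":-0.0001,"tz":0,"fingers":0.0},{"ax":0,"ay":0,"az":-0.08,"tx":0.0,"ty":-0.0001,"tz":0,"fingers":0.0}]' 110 >/dev/null; python3 st.py; done
```

```text
press 16.6 F [-2.1  1.1 13.8] M [ 0.2   0.39 -0.03] tcp [ 0.54917 -0.22132  0.09511] yaw 2.9 grip 0.085
v6 -0.45 q6 -0.63 t 18.43
press 17.5 F [-0.9  1.1 14.7] M [ 0.22  0.23 -0.13] tcp [ 0.54917 -0.2213   0.09511] yaw 7.5 grip 0.083
v6 -0.59 q6 -0.71 t 18.77
press 16.6 F [-0.5  0.  13.8] M [ 0.24  0.28 -0.1 ] tcp [ 0.54914 -0.22136  0.09516] yaw 12.1 grip 0.082
v6 -0.43 q6 -0.79 t 19.10
```

```bash
for i in 1 2 3 4 5; do python3 -m pendant '[{"ax":0,"ay":0,"az":0.01,"tx":0,"ty":0,"tz":0,"fingers":0.0},{"ax":0,"ay":0,"az":0.02,"tx":0.0,"ty":0,"tz":0,"fingers":0.0},{"ax":0,"ay":0,"az":0.03,"tx":0.0,"ty":0,"tz":0,"fingers":0.0},{"ax":0,"ay":0,"az":0.04,"tx":0.0,"ty":0,"tz":0,"fingers":0.0},{"ax":0,"ay":0,"az":0.05,"tx":0.0,"ty":0,"tz":0,"fingers":0.0}]' 110 >/dev/null; python3 st.py; done
```

```text
press 17.8 F [-1.4  0.9 15. ] M [0.24 0.23 0.15] tcp [ 0.54915 -0.22133  0.09515] yaw 9.1 grip 0.090
v6 0.48 q6 -0.74 t 19.52
press 17.3 F [-1.8  1.6 14.5] M [ 0.22  0.3  -0.17] tcp [ 0.54914 -0.22134  0.09517] yaw 6.3 grip 0.084
v6 -0.24 q6 -0.69 t 19.93
press 16.3 F [-1.4  2.  13.5] M [0.22 0.25 0.05] tcp [ 0.5491  -0.22134  0.09514] yaw 3.4 grip 0.082
v6 0.41 q6 -0.64 t 20.35
press 17.0 F [-0.6  0.2 14.2] M [ 0.19  0.27 -0.03] tcp [ 0.54908 -0.22133  0.09511] yaw 0.5 grip 0.085
v6 -0.12 q6 -0.59 t 20.77
press 17.4 F [-1.1  1.4 14.6] M [0.29 0.29 0.02] tcp [ 0.54909 -0.22132  0.09512] yaw -2.3 grip 0.084
v6 0.36 q6 -0.54 t 21.18
```

```bash
python3 -m pendant '[{"ax":0,"ay":0,"az":0,"tx":0,"ty":0,"tz":-0.0007,"fingers":0.0},{"ax":0,"ay":0,"az":0,"tx":0.0,"ty":0,"tz":-0.0014,"fingers":0.0},{"ax":0,"ay":0,"az":0,"tx":0.0,"ty":0,"tz":-0.002,"fingers":0.0},{"ax":0,"ay":0,"az":0,"tx":0.0,"ty":0,"tz":-0.002,"fingers":0.0}]' 110 >/dev/null; python3 st.py
```

```text
press 9.1 F [ 1.5 -0.6  6.3] M [-0.04 -0.21 -0.08] tcp [ 0.54886 -0.2212   0.09599] yaw -2.3 grip 0.085
v6 -0.30 q6 -0.54 t 21.52
```

```bash
python3 -m pendant '[{"ax":0,"ay":0,"az":0,"tx":0,"ty":0,"tz":-0.0006,"fingers":0.0},{"ax":0,"ay":0,"az":0,"tx":0.0,"ty":0.0002,"tz":-0.0012,"fingers":0.0},{"ax":0,"ay":0,"az":0,"tx":0.0,"ty":0.0002,"tz":-0.0012,"fingers":0.0}]' 110 >/dev/null; python3 st.py; python3 look.py 12;python3 -c "
import numpy as np
d=np.load('pics/side12.npz')['frame']
print([(y,d[y,241:245].mean(0).astype(int).tolist()) for y in range(284,298)])"
```

```text
press 6.6 F [ 3.4 -2.   3.8] M [-0.36 -0.52  0.13] tcp [ 0.54857 -0.22097  0.09638] yaw -2.3 grip 0.090
v6 0.36 q6 -0.54 t 21.77
21.7667 [ 0.54856969 -0.22097313  0.09637894] -2.2999733759196137 [ 3.39401613 -1.98182157  3.84330466] [-0.35515877 -0.51916002  0.12782193]
[(284, [215, 164, 66]), (285, [214, 165, 68]), (286, [208, 157, 63]), (287, [176, 127, 48]), (288, [130, 90, 35]), (289, [105, 84, 58]), (290, [72, 79, 86]), (291, [76, 81, 86]), (292, [74, 78, 83]), (293, [74, 78, 82]), (294, [71, 75, 78]), (295, [56, 58, 59]), (296, [42, 42, 41]), (297, [40, 40, 39])]
```

```bash
python3 -m pendant '[{"ax":0,"ay":0,"az":0,"tx":-0.0002,"ty":0.0003,"tz":0,"fingers":0.0},{"ax":0,"ay":0,"az":0,"tx":-0.0003,"ty":0.0005,"tz":-0.0004,"fingers":0.0},{"ax":0,"ay":0,"az":0,"tx":-0.0003,"ty":0.0005,"tz":-0.0006,"fingers":0.0}]' 110 >/dev/null; python3 st.py
```

```text
press 6.0 F [ 3.3 -1.   3.2] M [-0.45 -0.52 -0.01] tcp [ 0.54849 -0.2208   0.09645] yaw -2.3 grip 0.086
v6 -0.32 q6 -0.54 t 22.17
```

```bash
python3 -m pendant '[{"ax":0,"ay":0,"az":0,"tx":0,"ty":0,"tz":0,"fingers":0.02},{"ax":0,"ay":0,"az":0,"tx":0,"ty":0,"tz":0,"fingers":0.03},{"ax":0,"ay":0,"az":0,"tx":0,"ty":0,"tz":0,"fingers":0.05},{"ax":0,"ay":0,"az":0,"tx":0,"ty":0,"tz":0,"fingers":0.06},{"ax":0,"ay":0,"az":0,"tx":0,"ty":0,"tz":0,"fingers":0.06}]' 40; python3 st.py; python3 look.py 13
```

```text
time: 22.58
tcp_pos: [0.5478, -0.2201, 0.0958]
orientation: [-0.001, 0.721, 0.693, -0.0]
wrist_force: [0.8, 0.0, -0.6]
grip_width: 0.702
press 2.2 F [ 0.8  0.  -0.6] M [0.06 0.01 0.05] tcp [ 0.54778 -0.22013  0.0958 ] yaw -2.3 grip 0.702
v6 -0.00 q6 -0.54 t 22.58
22.5833 [ 0.54777953 -0.22013293  0.09580277] -2.286084394042413 [ 0.76021162  0.03313052 -0.62906768] [0.06193154 0.00643188 0.05287844]
```

View pics/side13c.png

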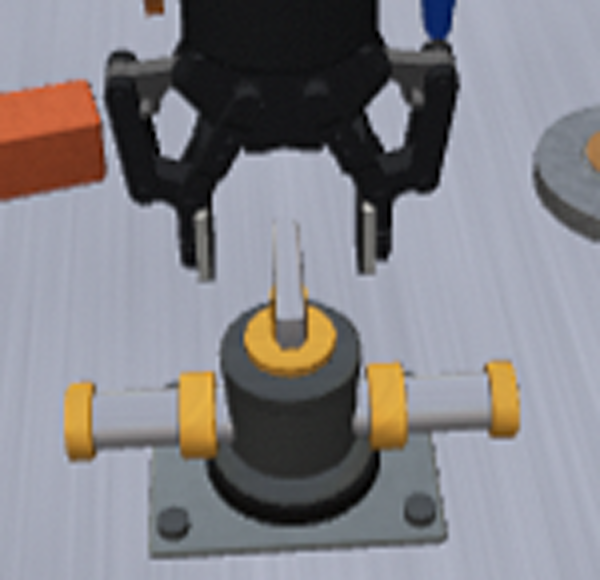

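View pics/wrist13c.png

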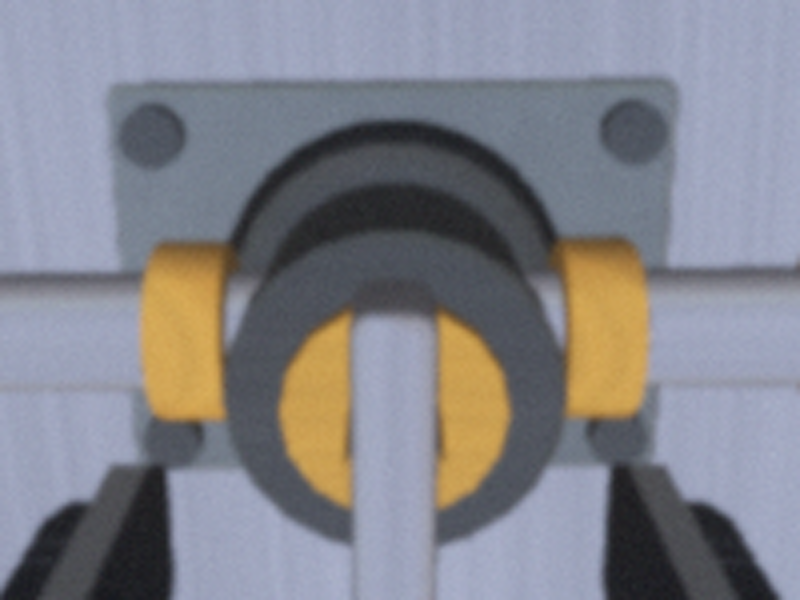

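```bash
python3 -m pendant '[{"ax":0,"ay":0,"az":0,"tx":0,"ty":0,"tz":-0.01,"fingers":0.06},{"ax":0,"ay":0,"az":0,"tx":0,"ty":0,"tz":-0.04,"fingers":0.06},{"ax":0,"ay":0,"az":0,"tx":0,"ty":0,"tz":-0.075,"fingers":0.06},{"ax":0,"ay":0,"az":0,"tx":0,"ty":0,"tz":-0.1,"fingers":0.06},{"ax":0,"ay":0,"az":0,"tx":0,"ty":0,"tz":-0.11,"fingers":0.06}]' 40
python3 -m pendant '[{"ax":0,"ay":-0.1,"az":0,"tx":0.02,"ty":0,"tz":0,"fingers":0.06},{"ax":0,"ay":-0.22,"az":0,"tx":0.045,"ty":0,"tz":0.005,"fingers":0.06},{"ax":0,"ay":-0.34,"az":0,"tx":0.07,"ty":0,"tz":0.01,"fingers":0.06},{"ax":0,"ay":-0.46,"az":0,"tx":0.095,"ty":0,"tz":0.015,"fingers":0.06},{"ax":0,"ay":-0.56,"az":0,"tx":0.115,"ty":0,"tz":0.02,"fingers":0.06}]' 40
python3 st.py
```

```text
time: 23.15
tcp_pos: [0.5505, -0.2219, 0.2122]
orientation: [0.004, 0.721, 0.693, 0.001]
wrist_force: [-0.2, -1.4, 0.9]
grip_width: 0.706
time: 23.57
tcp_pos: [0.5533, -0.1038, 0.1875]
orientation: [0.195, 0.692, 0.665, -0.2]
wrist_force: [0.9, 0.2, -0.3]
grip_width: 0.706
press 2.5 F [ 0.9  0.2 -0.3] M [ 0.26 -0.05  0.01] tcp [ 0.55333 -0.10376  0.18748] yaw -2.2 grip 0.706
v6 1.55 q6 0.18 t 23.57
```

```bash
python3 -m pendant '[{"ax":0,"ay":-0.1,"az":0,"tx":0,"ty":0,"tz":0,"fingers":0.06},{"ax":0,"ay":-0.2,"az":0,"tx":0,"ty":0,"tz":0,"fingers":0.06},{"ax":0,"ay":-0.2,"az":0,"tx":0,"ty":0,"tz":0,"fingers":0.06},{"ax":0,"ay":-0.2,"az":0,"tx":0,"ty":0,"tz":0,"fingers":0.06},{"ax":0,"ay":-0.2,"az":0,"tx":0,"ty":0,"tz":0,"fingers":0.06}]' 40
python3 - <<'E'
from h import *;from station import arm
import cv2
s=arm.read_state();d=arm.snapshot("wrist")
np.savez("pics/wrist14.npz",**d,**{q:s[q] for q in("tcp_pos","orientation")})
cv2.imwrite("pics/wrist14.png",cv2.rotate(d["frame"][:,:,::-1],cv2.ROTATE_180))
R=rot(s);X=np.array([.549,-.222,.08]);H=d["hand_eye"];c=H[:3,:3].T@(R.T@(X-s["tcp_pos"])-H[:3,3]);p=d["camera_matrix"]@c;print(s["tcp_pos"],p[:2]/p[2],c)
E
```

```text
time: 23.98
tcp_pos: [0.5532, -0.106, 0.1867]
orientation: [0.256, 0.67, 0.644, -0.267]
wrist_force: [0.1, -0.2, 0.7]
grip_width: 0.704
[ 0.55324929 -0.10600929  0.18666801] [253.41781863 182.86689338] [ 0.00101083 -0.01259845  0.33325993]
```

View pics/wrist14.png

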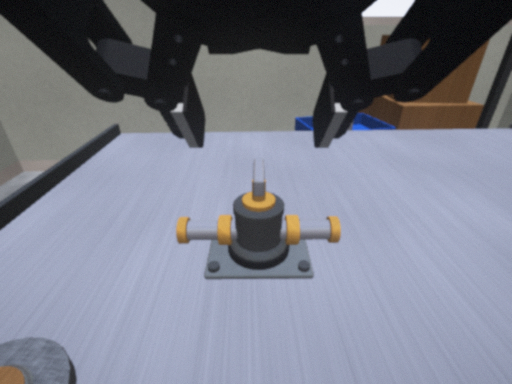

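Run:
```python
import cv2,numpy as np
im=cv2.imread("pics/wrist14.png")[150:225,220:298];cv2.imwrite("pics/w14c.png",cv2.resize(im,None,fx=8,fy=8,interpolation=cv2.INTER_CUBIC))
g=im[:,:,::-1]
print([(y+150,g[y,36:41].mean(0).astype(int).tolist()) for y in range(42,68)])
```

```text
[(192, [96, 97, 105]), (193, [96, 96, 104]), (194, [95, 93, 100]), (195, [98, 90, 89]), (196, [109, 89, 72]), (197, [121, 92, 59]), (198, [125, 94, 55]), (199, [127, 95, 54]), (200, [133, 100, 56]), (201, [158, 120, 65]), (202, [192, 150, 80]), (203, [208, 164, 85]), (204, [213, 169, 88]), (205, [214, 169, 88]), (206, [209, 164, 86]), (207, [188, 146, 76]), (208, [156, 119, 64]), (209, [134, 101, 55]), (210, [123, 94, 55]), (211, [113, 92, 68]), (212, [95, 89, 87]), (213, [84, 87, 94]), (214, [82, 87, 96]), (215, [83, 88, 96]), (216, [80, 85, 94]), (217, [81, 84, 92])]
```

View pics/w14c.png

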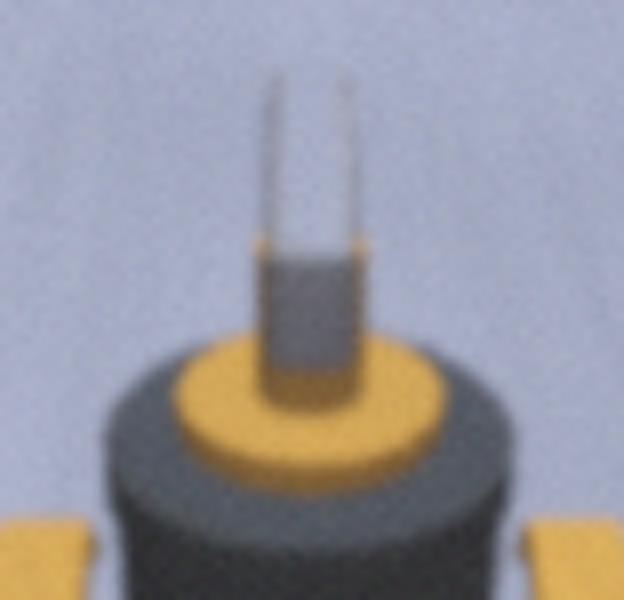

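```bash
cat > fit.py <<'E'
from h import *
from scipy.optimize import least_squares
import sys
d=np.load("pics/wrist14.npz");K=d["camera_matrix"];H=d["hand_eye"];R=rot(d)
th=np.linspace(0,2*np.pi,3000)
def pr(x,y,r,z):
    X=np.c_[x+r*np.cos(th),y+r*np.sin(th),z+0*th]
    c=(R.T@(X-d["tcp_pos"]).T-H[:3,3:]);c=H[:3,:3].T@c;p=K@c;u=511-p[0]/p[2];v=383-p[1]/p[2]
    return (u-220+.5)*8-.5,(v-150+.5)*8-.5
def f(p,show=False,free=True):
    x,y,z,rr,gap=p
    u,v=pr(x,y,rr,z);u2,v2=pr(x,y,.02,z+gap+.006);u3,v3=pr(x,y,.02,z+gap)
    m=np.array([u.min(),u.max(),v.max(),u2.min(),u2.max(),v2.max(),v3.max(),v2[u2.argmin()]])
    return m-obs
obs=np.array([107,514,552,172,447,468,495,398.])
W=np.array([1,1,1,1,1,1,1,.2])
for z in(.076,.078,.080):
  s=least_squares(lambda q:W*f([q[0],q[1],z,q[2],q[3]]),[.549,-.222,.031,.001],x_scale=[.01,.01,.001,.001])
  print(z,s.x.round(5),f([s.x[0],s.x[1],z,s.x[2],s.x[3]]).round(1))
E
python3 fit.py
```

```text
0.076 [ 0.54821 -0.21986  0.03034  0.00182] [-0.4 -0.6  0.4  2.6 -1.6 -4.3  4.4 -4.3]
0.078 [ 0.54833 -0.21682  0.03003  0.00182] [-0.5 -0.5 -0.   1.1 -0.1 -4.4  4.7 -5.2]
0.08 [ 0.54845 -0.21377  0.02971  0.00182] [-0.6 -0.4 -0.4 -0.5  1.5 -4.6  5.  -6. ]
```

Run:
```python
import numpy as np
for i in(4,5,6,7,8,9,10,11,12):
    f=np.load(f"pics/wrist{i}.npz")["frame"].astype(float)
    # collar 'yellowness' R-B across rows 218..224
    p=(f[:,:,0]-f[:,:,2])[214:226].mean(0)
    def cross(xs,thr):
        for a,b in zip(xs[:-1],xs[1:]):
            if (p[a]-thr)*(p[b]-thr)<=0:return a+(b-a)*(thr-p[a])/(p[b]-p[a])
    L=cross(range(215,238),40);R=cross(range(290,268,-1),40)
    # bar far-end top edge: brightness down columns 248..257
    q=f[180:210,248:258].mean((1,2));k=np.argmax(np.diff(q));
    thr=(q[:12].min()+q[20:].mean())/2
    j=[y for y in range(5,25) if q[y]<thr<=q[y+1]]
    e=j[-1]+(thr-q[j[-1]])/(q[j[-1]+1]-q[j[-1]])+180 if j else None
    print(i,"collar",round(L,2),round(R,2),"w %.2f"%(R-L),"bar end",e)
```

```text
4 collar 225.29 281.47 w 56.17 bar end 195.07419962335217
5 collar 224.5 281.72 w 57.22 bar end 196.0599700149925
6 collar 224.1 281.27 w 57.16 bar end 196.02007462686566
7 collar 224.24 281.43 w 57.20 bar end 196.06726878612716
8 collar 224.15 281.4 w 57.25 bar end 196.13487394957983
9 collar 224.01 281.35 w 57.34 bar end 196.21463245492373
10 collar 223.9 281.23 w 57.33 bar end 196.28354838709677
11 collar 223.7 281.06 w 57.36 bar end 196.4791366906475
12 collar 224.21 281.52 w 57.31 bar end 196.3425790754258
```

```bash
python3 -m pendant '[{"ax":0,"ay":0.12,"az":0,"tx":0,"ty":0,"tz":0,"fingers":0.03},{"ax":0,"ay":0.24,"az":0,"tx":0,"ty":0,"tz":0,"fingers":0.0},{"ax":0,"ay":0.36,"az":0,"tx":0,"ty":0,"tz":0,"fingers":0.0},{"ax":0,"ay":0.48,"az":0,"tx":0,"ty":0,"tz":0,"fingers":0.0},{"ax":0,"ay":0.6,"az":0,"tx":0,"ty":0,"tz":0,"fingers":0.0}]' 40
python3 -m pendant '[{"ax":0,"ay":0.1,"az":0,"tx":0,"ty":0,"tz":0,"fingers":0.0},{"ax":0,"ay":0.16,"az":0,"tx":0,"ty":0,"tz":0,"fingers":0.0},{"ax":0,"ay":0.16,"az":0,"tx":0,"ty":0,"tz":0,"fingers":0.0}]' 40
python3 - <<'E'
from h import *;from station import arm
s=arm.read_state();print(s["tcp_pos"],s["orientation"],rel(s,[.549,-.221,.135]),rot(s)[:,2])
E
```

```text
time: 24.45
tcp_pos: [0.5548, -0.1072, 0.19]
orientation: [0.056, 0.719, 0.69, -0.053]
wrist_force: [0.6, -0.4, -0.2]
grip_width: 0.005
time: 24.7
tcp_pos: [0.5537, -0.1105, 0.1887]
orientation: [0.001, 0.723, 0.69, 0.002]
wrist_force: [-0.1, -0.0, 0.2]
grip_width: 0.001
[ 0.55369823 -0.11046918  0.18871865] [0.00134392 0.72344746 0.69037515 0.00203012] (array([-0.11068765,  0.00022042,  0.0536006 ]), np.float64(-2.680197483224959)) [ 4.79298714e-03  8.58568999e-04 -9.99988145e-01]
```

Next I'll check the seating by touch. With the fingers shut, I'll feel for the top of the bar, then the rim, very lightly.

```bash
python3 -m pendant '[{"ax":0,"ay":0,"az":0,"tx":-0.03,"ty":0,"tz":0,"fingers":0.0},{"ax":0,"ay":0,"az":0,"tx":-0.065,"ty":0,"tz":0.01,"fingers":0.0},{"ax":0,"ay":0,"az":0,"tx":-0.095,"ty":0,"tz":0.03,"fingers":0.0},{"ax":0,"ay":0,"az":0,"tx":-0.11,"ty":0,"tz":0.045,"fingers":0.0},{"ax":0,"ay":0,"az":0,"tx":-0.11,"ty":0,"tz":0.055,"fingers":0.0}]' 40
python3 -m pendant '[{"ax":0,"ay":0,"az":0,"tx":0,"ty":0,"tz":0.001,"fingers":0.0},{"ax":0,"ay":0,"az":0,"tx":0,"ty":0,"tz":0.002,"fingers":0.0},{"ax":0,"ay":0,"az":0,"tx":0,"ty":0,"tz":0.002,"fingers":0.0}]' 40;python3 st.py
```

```text
time: 25.12
tcp_pos: [0.5478, -0.2194, 0.1307]
orientation: [0.001, 0.723, 0.691, -0.001]
wrist_force: [-0.5, 0.1, -0.0]
grip_width: -0.0
time: 25.37
tcp_pos: [0.5492, -0.2148, 0.1303]
orientation: [0.001, 0.721, 0.693, 0.0]
wrist_force: [0.6, -0.1, -0.4]
grip_width: -0.001
press 2.4 F [ 0.6 -0.1 -0.4] M [ 0.02 -0.    0.01] tcp [ 0.54915 -0.21484  0.13033] yaw -2.2 grip -0.001
v6 -0.00 q6 -0.54 t 25.37
```

```bash
python3 -m pendant '[{"ax":0,"ay":0,"az":0,"tx":-0.006,"ty":0,"tz":0.001,"fingers":0.0},{"ax":0,"ay":0,"az":0,"tx":-0.006,"ty":0,"tz":0.002,"fingers":0.0},{"ax":0,"ay":0,"az":0,"tx":-0.006,"ty":0,"tz":0.003,"fingers":0.0},{"ax":0,"ay":0,"az":0,"tx":-0.006,"ty":0,"tz":0.003,"fingers":0.0}]' 40 >/dev/null;python3 st.py
for i in 1 2 3 4 5; do python3 -m pendant '[{"ax":0,"ay":0,"az":0,"tx":0,"ty":0,"tz":0.0004,"fingers":0.0},{"ax":0,"ay":0,"az":0,"tx":0,"ty":0,"tz":0.0005,"fingers":0.0}]' 40 >/dev/null;python3 st.py|grep press;done
```

```text
press 3.5 F [-1.5 -0.1  0.7] M [ 0.    0.02 -0.04] tcp [ 0.54857 -0.22143  0.1267 ] yaw -2.3 grip -0.000
v6 0.00 q6 -0.54 t 25.70
press 3.2 F [0.  0.3 0.4] M [ 0.03  0.05 -0.01] tcp [ 0.54846 -0.22153  0.12603] yaw -2.3 grip 0.000
press 3.3 F [-0.2 -0.8  0.5] M [ 0.02 -0.01 -0.  ] tcp [ 0.54837 -0.22159  0.12539] yaw -2.3 grip 0.000
press 3.1 F [-0.5  0.4  0.3] M [ 0.02 -0.04  0.01] tcp [ 0.54837 -0.22164  0.12489] yaw -2.3 grip 0.001
press 3.0 F [-0.3  0.3  0.2] M [-0.   -0.01 -0.05] tcp [ 0.54836 -0.22162  0.12438] yaw -2.3 grip -0.002
press 1.8 F [ 0.5 -0.1 -1. ] M [ 0.03  0.   -0.01] tcp [ 0.54839 -0.22164  0.12392] yaw -2.3 grip 0.001
```

```bash
for i in 1 2 3 4; do python3 -m pendant '[{"ax":0,"ay":0,"az":0,"tx":0,"ty":0,"tz":0.0003,"fingers":0.0},{"ax":0,"ay":0,"az":0,"tx":0,"ty":0,"tz":0.0004,"fingers":0.0}]' 40 >/dev/null;python3 st.py|grep press;done
```

```text
press 3.1 F [-0.1  0.3  0.3] M [ 0.08 -0.   -0.02] tcp [ 0.5484  -0.22169  0.12357] yaw -2.3 grip -0.006
press 2.5 F [-0.4 -0.5 -0.3] M [-0.03  0.04 -0.04] tcp [ 0.54838 -0.22164  0.12314] yaw -2.3 grip -0.003
press 2.1 F [-0.8 -1.1 -0.7] M [ 0.02 -0.03  0.  ] tcp [ 0.5484  -0.22165  0.12276] yaw -2.3 grip 0.002
press 2.9 F [-0.5 -0.1  0.1] M [0.02 0.04 0.02] tcp [ 0.54839 -0.22166  0.12234] yaw -2.3 grip 0.000
```

```bash
for i in 1 2 3 4; do python3 -m pendant '[{"ax":0,"ay":0,"az":0,"tx":0,"ty":0,"tz":0.0003,"fingers":0.0},{"ax":0,"ay":0,"az":0,"tx":0,"ty":0,"tz":0.0005,"fingers":0.0}]' 40 >/dev/null;python3 st.py|grep press;done; python3 look.py 15
```

```text
press 2.5 F [ 0.1  0.  -0.3] M [ 0.01  0.06 -0.  ] tcp [ 0.54842 -0.22164  0.12186] yaw -2.3 grip 0.001
press 3.3 F [0.6 0.3 0.5] M [ 0.01 -0.01  0.04] tcp [ 0.5484  -0.22161  0.12135] yaw -2.3 grip -0.002
press 3.0 F [ 0.4 -0.5  0.2] M [0.02 0.01 0.03] tcp [ 0.54838 -0.22164  0.12084] yaw -2.3 grip 0.004
press 2.4 F [ 0.1 -0.3 -0.4] M [ 0.03  0.03 -0.01] tcp [ 0.54838 -0.22165  0.12036] yaw -2.3 grip -0.002
27.8667 [ 0.54837669 -0.22165486  0.12036075] -2.2933381218327944 [ 0.08725229 -0.29193389 -0.387151  ] [ 0.02840924  0.02511244 -0.00801703]
```

View pics/side15c.png

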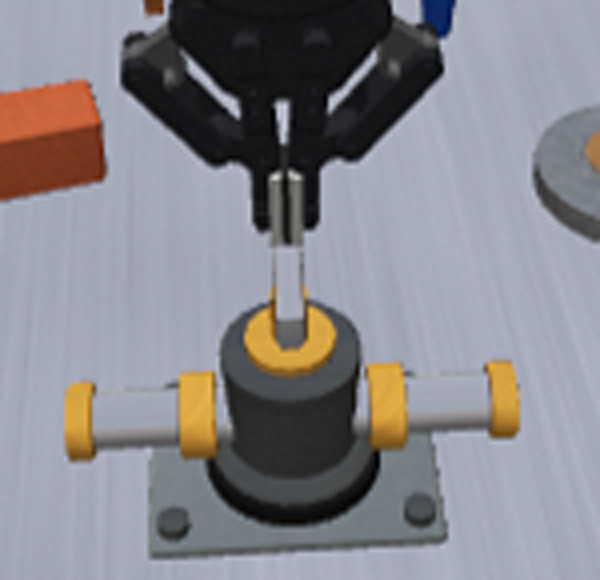

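View pics/wrist15c.png

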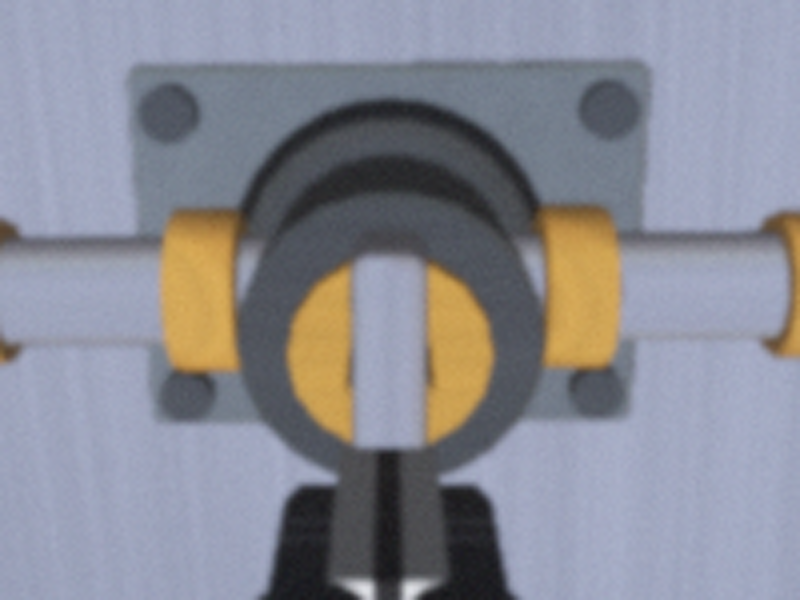

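```bash
python3 - <<'E'
from h import *
si=np.load("pics/side15.npz");K,R,t=si["camera_matrix"],si["R"],si["t"]
def P(X):
    p=K@(R@np.array(X)+t);p=p[:2]/p[2];return ((p-[170,195]+.5)*4-.5).round(1)
for n,X in dict(farend=(.549,-.191,.124),mid=(.549,-.222,.124),near=(.549,-.253,.124),nearbot=(.549,-.253,.104),tip_near=(.549,-.2327,.1204),tip_far=(.549,-.2107,.1204),tipn10=(.549,-.2327,.1304)).items():print(n,P(X))
E
python3 -c "
import numpy as np,cv2
d=np.load('pics/side15.npz')['frame'][230:290,215:270,::-1];cv2.imwrite('pics/s15.png',cv2.resize(d,None,fx=9,fy=9,interpolation=cv2.INTER_CUBIC))"
```

```text
farend [280.9 216.4]
mid [286.3 264.3]
near [292.  316.1]
nearbot [292.9 352.2]
tip_near [288.4 288.3]
tip_far [284.5 252.9]
tipn10 [287.9 270.1]
```

View pics/s15.png

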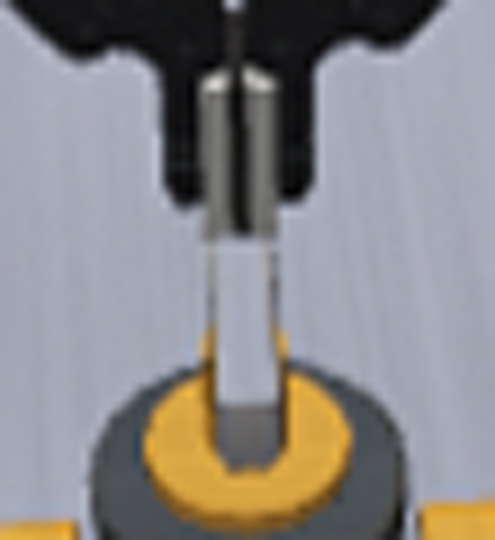

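The fingertips really end about 25 mm behind the reported TCP. Both cameras agree on that, so the grip on the bar was shallow. I'll go on down to touch, and use the difference between bar top and rim, which doesn't depend on that offset.

```bash
python3 -m pendant '[{"ax":0,"ay":0,"az":0,"tx":0,"ty":0,"tz":0.004,"fingers":0.0},{"ax":0,"ay":0,"az":0,"tx":0,"ty":0,"tz":0.008,"fingers":0.0},{"ax":0,"ay":0,"az":0,"tx":0,"ty":0,"tz":0.011,"fingers":0.0},{"ax":0,"ay":0,"az":0,"tx":0,"ty":0,"tz":0.013,"fingers":0.0},{"ax":0,"ay":0,"az":0,"tx":0,"ty":0,"tz":0.013,"fingers":0.0}]' 40 >/dev/null;python3 st.py
for i in 1 2 3 4; do python3 -m pendant '[{"ax":0,"ay":0,"az":0,"tx":0,"ty":0,"tz":0.0005,"fingers":0.0},{"ax":0,"ay":0,"az":0,"tx":0,"ty":0,"tz":0.0008,"fingers":0.0}]' 40 >/dev/null;python3 st.py|grep press;done
```

```text
press 3.1 F [-0.  -0.1  0.3] M [ 0.04 -0.02 -0.02] tcp [ 0.54788 -0.22135  0.10645] yaw -2.3 grip 0.002
v6 -0.00 q6 -0.54 t 28.43
press 2.7 F [ 1.1  0.1 -0.1] M [0.01 0.   0.01] tcp [ 0.54846 -0.22171  0.1066 ] yaw -2.3 grip 0.001
press 3.2 F [-0.1  0.7  0.4] M [-0.02 -0.04  0.02] tcp [ 0.54851 -0.22172  0.10592] yaw -2.3 grip 0.001
press 2.6 F [-0.4 -0.3 -0.2] M [-0.06  0.06  0.01] tcp [ 0.54843 -0.2217   0.10503] yaw -2.3 grip 0.000
press 1.9 F [-0.2 -0.3 -0.9] M [0.04 0.03 0.03] tcp [ 0.54841 -0.22165  0.10414] yaw -2.3 grip 0.004
```

```bash
for i in 1 2 3 4 5; do python3 -m pendant '[{"ax":0,"ay":0,"az":0,"tx":0,"ty":0,"tz":0.0004,"fingers":0.0},{"ax":0,"ay":0,"az":0,"tx":0,"ty":0,"tz":0.0008,"fingers":0.0}]' 40 >/dev/null;python3 st.py|grep press;done
```

```text
press 2.9 F [ 0.1 -0.   0.1] M [-0.01 -0.01  0.02] tcp [ 0.54841 -0.22164  0.10333] yaw -2.3 grip 0.002
press 2.8 F [-0.1 -0.3  0. ] M [ 0.02  0.01 -0.03] tcp [ 0.54839 -0.22165  0.10252] yaw -2.3 grip -0.003
press 3.7 F [0.7 0.5 0.9] M [0.01 0.08 0.07] tcp [ 0.54845 -0.22167  0.10182] yaw -2.3 grip 0.003
press 7.6 F [-1.6  1.   4.8] M [0.17 0.23 0.02] tcp [ 0.54856 -0.22173  0.10143] yaw -2.3 grip -0.001
press 11.3 F [-2.4  2.   8.5] M [0.23 0.4  0.02] tcp [ 0.54867 -0.22182  0.10104] yaw -2.3 grip 0.004
```

```bash
python3 -m pendant '[{"ax":0,"ay":0,"az":0,"tx":0,"ty":0,"tz":-0.012,"fingers":0.0},{"ax":0,"ay":0,"az":0,"tx":0,"ty":0.016,"tz":-0.012,"fingers":0.0},{"ax":0,"ay":0,"az":0,"tx":0,"ty":0.032,"tz":-0.008,"fingers":0.0},{"ax":0,"ay":0,"az":0,"tx":0,"ty":0.033,"tz":0.01,"fingers":0.0},{"ax":0,"ay":0,"az":0,"tx":0,"ty":0.033,"tz":0.03,"fingers":0.0}]' 40 >/dev/null;python3 st.py
python3 -m pendant '[{"ax":0,"ay":0,"az":0,"tx":0,"ty":0,"tz":0.003,"fingers":0.0},{"ax":0,"ay":0,"az":0,"tx":0,"ty":0,"tz":0.006,"fingers":0.0},{"ax":0,"ay":0,"az":0,"tx":0,"ty":0,"tz":0.009,"fingers":0.0},{"ax":0,"ay":0,"az":0,"tx":0,"ty":0,"tz":0.009,"fingers":0.0},{"ax":0,"ay":0,"az":0,"tx":0,"ty":0,"tz":0.009,"fingers":0.0}]' 40 >/dev/null;python3 st.py; python3 look.py 16
```

```text
press 2.0 F [ 0.1  0.1 -0.8] M [-0.03  0.06 -0.09] tcp [ 0.58381 -0.22394  0.07206] yaw -2.3 grip 0.001
v6 -0.00 q6 -0.52 t 30.35
press 2.9 F [0.8 0.6 0.1] M [0.03 0.01 0.02] tcp [ 0.58187 -0.22334  0.06223] yaw -2.3 grip -0.001
v6 -0.00 q6 -0.52 t 30.77
30.7667 [ 0.58187009 -0.22334227  0.06223406] -2.298633852241324 [0.79342407 0.55886431 0.10915537] [0.02872825 0.0145724  0.02067472]
```

View pics/side16c.png

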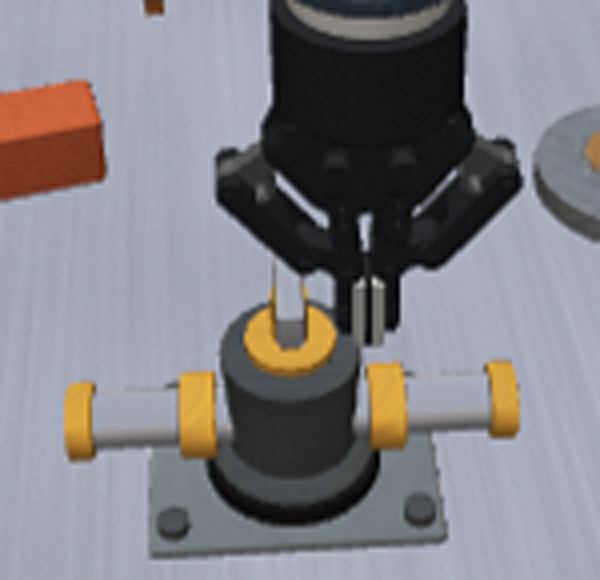

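```bash
python3 -m pendant '[{"ax":0,"ay":0,"az":0,"tx":0.001,"ty":-0.003,"tz":0,"fingers":0.0},{"ax":0,"ay":0,"az":0,"tx":0.001,"ty":-0.003,"tz":0.001,"fingers":0.0},{"ax":0,"ay":0,"az":0,"tx":0.001,"ty":-0.003,"tz":0.002,"fingers":0.0},{"ax":0,"ay":0,"az":0,"tx":0.001,"ty":-0.003,"tz":0.003,"fingers":0.0},{"ax":0,"ay":0,"az":0,"tx":0.001,"ty":-0.003,"tz":0.003,"fingers":0.0}]' 40 >/dev/null;python3 st.py
for i in 1 2 3 4; do python3 -m pendant '[{"ax":0,"ay":0,"az":0,"tx":0,"ty":0,"tz":0.0004,"fingers":0.0},{"ax":0,"ay":0,"az":0,"tx":0,"ty":0,"tz":0.0008,"fingers":0.0}]' 40 >/dev/null;python3 st.py|grep press;done
```

```text
press 6.4 F [-0.4  0.7  3.6] M [0.05 0.1  0.02] tcp [ 0.5785  -0.22191  0.05838] yaw -2.3 grip 0.001
v6 0.00 q6 -0.52 t 31.33
press 8.6 F [-1.4  0.6  5.8] M [0.11 0.23 0.  ] tcp [ 0.57871 -0.22204  0.0579 ] yaw -2.3 grip 0.000
press 11.5 F [-2.2  1.7  8.7] M [ 0.18  0.42 -0.02] tcp [ 0.57891 -0.22211  0.0575 ] yaw -2.3 grip 0.000
press 13.2 F [-2.8  2.1 10.4] M [ 0.22  0.48 -0.07] tcp [ 0.57914 -0.22223  0.05714] yaw -2.3 grip -0.006
press 16.7 F [-1.7  2.  13.9] M [ 0.27  0.64 -0.01] tcp [ 0.5793  -0.22231  0.05677] yaw -2.3 grip -0.005
```

```bash
python3 look.py 17; python3 -c "
import numpy as np,cv2
d=np.load('pics/side17.npz')['frame'][245:305,215:290,::-1];cv2.imwrite('pics/s17.png',cv2.resize(d,None,fx=9,fy=9,interpolation=cv2.INTER_CUBIC))"
```

```text
32.0 [ 0.57929976 -0.22230607  0.056765  ] -2.285169174447498 [-1.68115351  1.99680308 13.93853615] [ 0.27357398  0.63692689 -0.00751215]
```

View pics/s17.png

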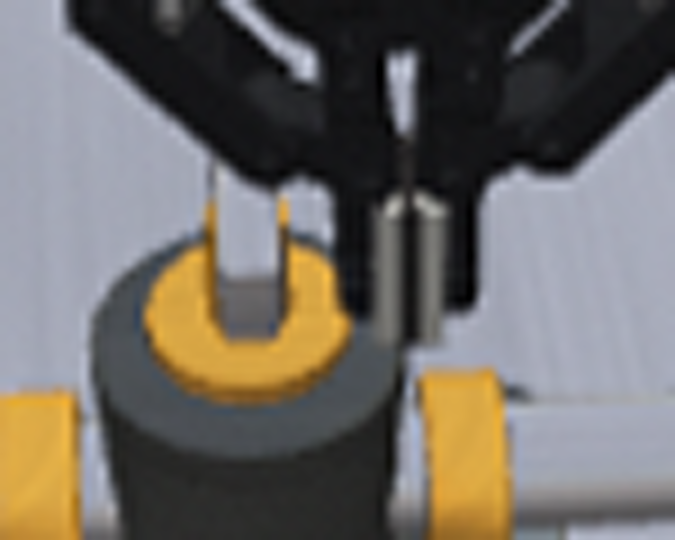

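View pics/wrist17c.png

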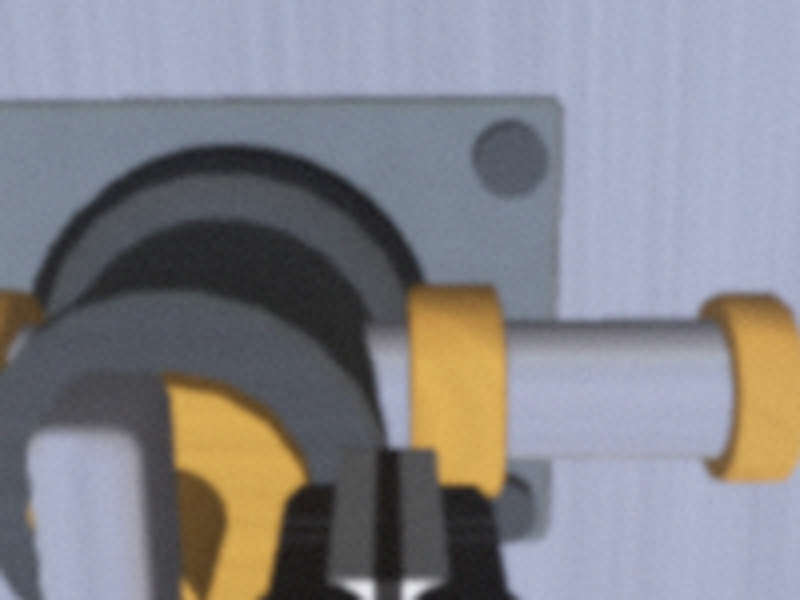

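```bash
python3 -m pendant '[{"ax":0,"ay":0,"az":0,"tx":0,"ty":0,"tz":-0.02,"fingers":0.0},{"ax":0,"ay":0,"az":0,"tx":0,"ty":0,"tz":-0.05,"fingers":0.0},{"ax":0,"ay":0,"az":0,"tx":0,"ty":-0.01,"tz":-0.08,"fingers":0.06},{"ax":0,"ay":0,"az":0,"tx":0.001,"ty":-0.025,"tz":-0.08,"fingers":0.06},{"ax":0,"ay":0,"az":0,"tx":0.001,"ty":-0.03,"tz":-0.08,"fingers":0.06}]' 60 >/dev/null
python3 -m pendant '[{"ax":0,"ay":0,"az":0,"tx":0,"ty":0,"tz":0,"fingers":0.06},{"ax":0,"ay":0,"az":0,"tx":0,"ty":0,"tz":0,"fingers":0.06},{"ax":0,"ay":0,"az":0,"tx":0,"ty":0,"tz":0,"fingers":0.06}]' 60 >/dev/null;python3 st.py;python3 look.py 18
```

```text
press 2.5 F [-0.1  0.1 -0.3] M [ 0.02 -0.05  0.01] tcp [ 0.54814 -0.21929  0.13358] yaw -2.3 grip 0.703
v6 -0.00 q6 -0.54 t 32.82
32.8167 [ 0.54814321 -0.21928894  0.13357972] -2.3022947947688963 [-0.10669855  0.14974313 -0.29738796] [ 0.01798261 -0.05297608  0.00804483]
```

View pics/wrist18c.png

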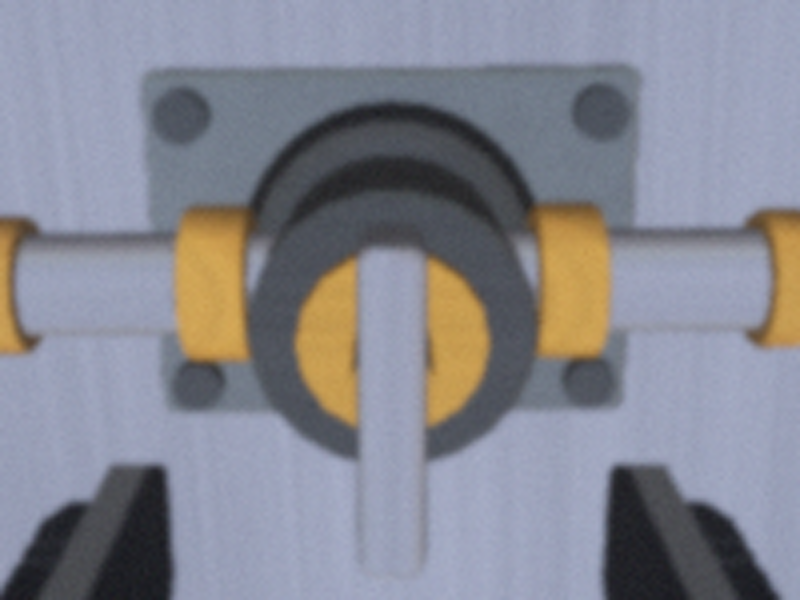

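View pics/side18c.png

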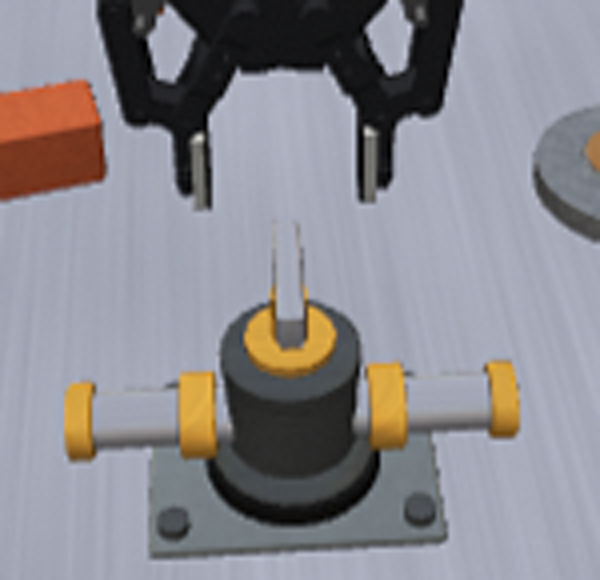

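```bash
python3 -m pendant '[{"ax":0,"ay":0,"az":0,"tx":-0.002,"ty":0.001,"tz":0.015,"fingers":0.06},{"ax":0,"ay":0,"az":0,"tx":-0.002,"ty":0.001,"tz":0.03,"fingers":0.04},{"ax":0,"ay":0,"az":0,"tx":-0.002,"ty":0.001,"tz":0.04,"fingers":0.03},{"ax":0,"ay":0,"az":0,"tx":-0.002,"ty":0.001,"tz":0.045,"fingers":0.02},{"ax":0,"ay":0,"az":0,"tx":-0.002,"ty":0.001,"tz":0.047,"fingers":0.015}]' 60 >/dev/null
python3 -m pendant '[{"ax":0,"ay":0,"az":0,"tx":0,"ty":0,"tz":0,"fingers":0.01},{"ax":0,"ay":0,"az":0,"tx":0,"ty":0,"tz":0,"fingers":0.005},{"ax":0,"ay":0,"az":0,"tx":0,"ty":0,"tz":0,"fingers":0.0},{"ax":0,"ay":0,"az":0,"tx":0,"ty":0,"tz":0,"fingers":0.0},{"ax":0,"ay":0,"az":0,"tx":0,"ty":0,"tz":0,"fingers":0.0}]' 80;python3 st.py;python3 look.py 19
```

```text
time: 33.8
tcp_pos: [0.5491, -0.2214, 0.0877]
orientation: [-0.0, 0.721, 0.693, -0.0]
wrist_force: [-0.6, 0.7, -8.1]
grip_width: 0.114
press -5.3 F [-0.6  0.7 -8.1] M [0.13 0.07 0.08] tcp [ 0.54906 -0.22139  0.08771] yaw -2.3 grip 0.114
v6 -0.00 q6 -0.54 t 33.80
33.8 [ 0.54906274 -0.22138891  0.08771129] -2.28925556714667 [-0.61004387  0.70212228 -8.0545813 ] [0.13067776 0.07184711 0.07841981]
```

View pics/side19c.png

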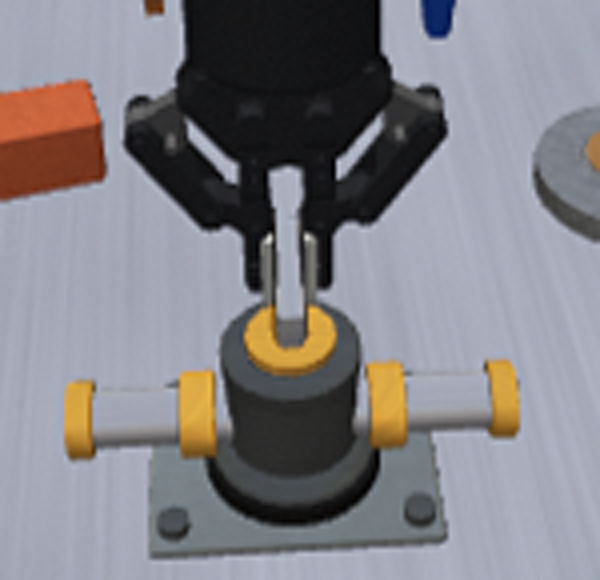

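View pics/wrist19c.png

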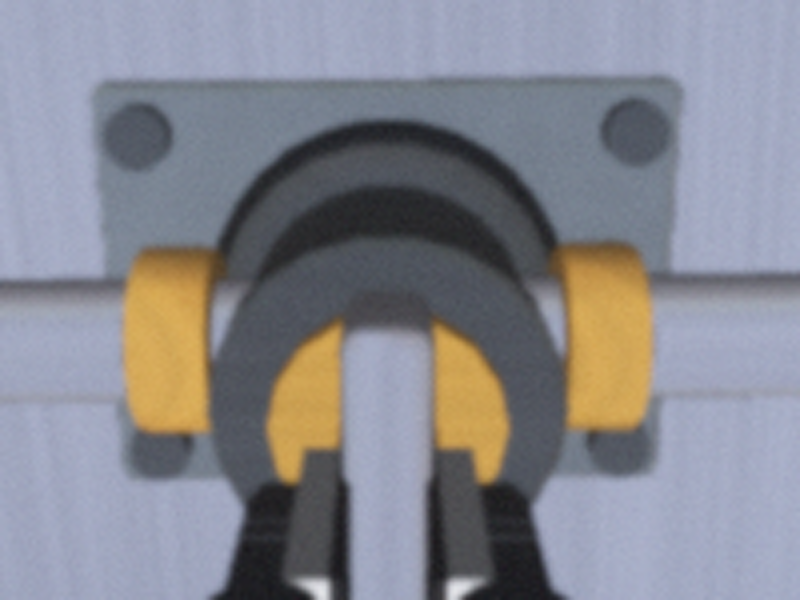

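```bash
python3 -m pendant '[{"ax":0,"ay":0,"az":0,"tx":0,"ty":0,"tz":0.0006,"fingers":0.0},{"ax":0,"ay":0,"az":0,"tx":0,"ty":0,"tz":0.0012,"fingers":0.0},{"ax":0,"ay":0,"az":0,"tx":0,"ty":0,"tz":0.0018,"fingers":0.0},{"ax":0,"ay":0,"az":0,"tx":0,"ty":0,"tz":0.0024,"fingers":0.0}]' 110 >/dev/null;python3 st.py
python3 -m pendant '[{"ax":0,"ay":0,"az":0,"tx":0,"ty":0,"tz":0.0006,"fingers":0.0},{"ax":0,"ay":0,"az":0,"tx":0,"ty":0,"tz":0.0012,"fingers":0.0},{"ax":0,"ay":0,"az":0,"tx":0,"ty":0,"tz":0.0015,"fingers":0.0}]' 110 >/dev/null;python3 st.py
```

```text
press 8.6 F [-6.   4.   5.8] M [ 0.67  1.1  -0.03] tcp [ 0.54934 -0.22158  0.08653] yaw -2.3 grip 0.103
v6 0.00 q6 -0.54 t 34.28
press 13.1 F [-8.1  4.8 10.3] M [0.96 1.46 0.05] tcp [ 0.54948 -0.22164  0.08598] yaw -2.3 grip 0.104
v6 -0.00 q6 -0.54 t 34.53
```

```bash
python3 -m pendant '[{"ax":0,"ay":0,"az":0,"tx":0.0003,"ty":-0.0005,"tz":0.0002,"fingers":0.0},{"ax":0,"ay":0,"az":0,"tx":0.0006,"ty":-0.001,"tz":0.0003,"fingers":0.0},{"ax":0,"ay":0,"az":0,"tx":0.0006,"ty":-0.001,"tz":0.0003,"fingers":0.0}]' 110 >/dev/null;python3 st.py
```

```text
press 10.8 F [-5.5  3.9  8. ] M [0.76 0.98 0.07] tcp [ 0.54933 -0.22158  0.08616] yaw -2.3 grip 0.102
v6 -0.00 q6 -0.54 t 34.78
```

```bash
python3 -m pendant '[{"ax":0,"ay":0,"az":-0.02,"tx":0.0004,"ty":-0.0006,"tz":0.0005,"fingers":0.0},{"ax":0,"ay":0,"az":-0.045,"tx":0.0006,"ty":-0.0012,"tz":0.0009,"fingers":0.0},{"ax":0,"ay":0,"az":-0.07,"tx":0.0006,"ty":-0.0012,"tz":0.0012,"fingers":0.0},{"ax":0,"ay":0,"az":-0.1,"tx":0.0006,"ty":-0.0012,"tz":0.0014,"fingers":0.0}]' 110 >/dev/null;python3 st.py
python3 -m pendant '[{"ax":0,"ay":0,"az":-0.03,"tx":0,"ty":0,"tz":0,"fingers":0.0},{"ax":0,"ay":0,"az":-0.06,"tx":0,"ty":0,"tz":0,"fingers":0.0},{"ax":0,"ay":0,"az":-0.09,"tx":0,"ty":0,"tz":0,"fingers":0.0},{"ax":0,"ay":0,"az":-0.12,"tx":0,"ty":0,"tz":0,"fingers":0.0}]' 110 >/dev/null;python3 st.py
```

```text
press 14.6 F [-3.9  2.6 11.8] M [ 0.58  0.86 -0.32] tcp [ 0.54929 -0.2217   0.08572] yaw 3.5 grip 0.105
v6 -0.36 q6 -0.64 t 35.12
press 13.8 F [-2.8  3.3 11. ] M [ 0.63  0.72 -0.41] tcp [ 0.54932 -0.22166  0.0857 ] yaw 10.3 grip 0.104
v6 -0.36 q6 -0.76 t 35.45
```

```bash
for i in 1 2; do python3 -m pendant '[{"ax":0,"ay":0,"az":-0.03,"tx":0,"ty":-0.0001,"tz":0.0002,"fingers":0.0},{"ax":0,"ay":0,"az":-0.06,"tx":0.0001,"ty":-0.0003,"tz":0.0003,"fingers":0.0},{"ax":0,"ay":0,"az":-0.09,"tx":0.0002,"ty":-0.0004,"tz":0.0004,"fingers":0.0},{"ax":0,"ay":0,"az":-0.12,"tx":0.0002,"ty":-0.0004,"tz":0.0004,"fingers":0.0},{"ax":0,"ay":0,"az":-0.15,"tx":0.0002,"ty":-0.0004,"tz":0.0004,"fingers":0.0}]' 110 >/dev/null;python3 st.py; done
```

```text
press 14.3 F [-2.9  3.  11.5] M [ 0.68  0.56 -0.47] tcp [ 0.54938 -0.22166  0.08565] yaw 18.9 grip 0.108
v6 -0.36 q6 -0.91 t 35.87
press 15.1 F [-0.8  3.6 12.3] M [ 0.7   0.46 -0.5 ] tcp [ 0.54936 -0.22161  0.08554] yaw 27.5 grip 0.105
v6 -0.36 q6 -1.07 t 36.28
```

```bash
python3 -m pendant '[{"ax":0,"ay":0,"az":0.01,"tx":0.0002,"ty":0.0001,"tz":0.0002,"fingers":0.0},{"ax":0,"ay":0,"az":0.04,"tx":0.0004,"ty":0.0002,"tz":0.0005,"fingers":0.0},{"ax":0,"ay":0,"az":0.07,"tx":0.0005,"ty":0.0002,"tz":0.0007,"fingers":0.0},{"ax":0,"ay":0,"az":0.1,"tx":0.0005,"ty":0.0002,"tz":0.0007,"fingers":0.0},{"ax":0,"ay":0,"az":0.13,"tx":0.0005,"ty":0.0002,"tz":0.0007,"fingers":0.0}]' 110 >/dev/null;python3 st.py
for i in 1 2; do python3 -m pendant '[{"ax":0,"ay":0,"az":0.03,"tx":0,"ty":0,"tz":0,"fingers":0.0},{"ax":0,"ay":0,"az":0.06,"tx":0,"ty":0,"tz":0,"fingers":0.0},{"ax":0,"ay":0,"az":0.09,"tx":0,"ty":0,"tz":0,"fingers":0.0},{"ax":0,"ay":0,"az":0.12,"tx":0,"ty":0,"tz":0,"fingers":0.0},{"ax":0,"ay":0,"az":0.15,"tx":0,"ty":0,"tz":0,"fingers":0.0}]' 110 >/dev/null;python3 st.py; done
```

```text
press 17.1 F [-2.4  2.  14.3] M [0.57 0.58 0.49] tcp [ 0.54943 -0.22157  0.08533] yaw 20.0 grip 0.101
v6 0.36 q6 -0.93 t 36.70
press 17.5 F [-3.   1.6 14.7] M [0.55 0.67 0.54] tcp [ 0.54937 -0.22159  0.08531] yaw 11.4 grip 0.105
v6 0.36 q6 -0.78 t 37.12
press 17.9 F [-3.4  2.1 15.1] M [0.54 0.73 0.5 ] tcp [ 0.54931 -0.22157  0.08531] yaw 2.8 grip 0.100
v6 0.35 q6 -0.63 t 37.53
```

```bash
python3 -m pendant '[{"ax":0,"ay":0,"az":0.03,"tx":0,"ty":0,"tz":0,"fingers":0.0},{"ax":0,"ay":0,"az":0.06,"tx":0,"ty":0,"tz":0,"fingers":0.0},{"ax":0,"ay":0,"az":0.085,"tx":0,"ty":0,"tz":0,"fingers":0.0},{"ax":0,"ay":0,"az":0.085,"tx":0,"ty":0,"tz":0,"fingers":0.0}]' 110 >/dev/null;python3 st.py; python3 look.py 20
python3 - <<'E'
import numpy as np
for i in(13,20):
    f=np.load(f"pics/side{i}.npz")["frame"];print(i,[(y,f[y,241:245].mean(0).astype(int).tolist()) for y in range(284,298)])
E
```

```text
press 17.5 F [-2.6  2.7 14.7] M [0.59 0.73 0.3 ] tcp [ 0.54928 -0.22159  0.08531] yaw -2.0 grip 0.105
v6 -0.03 q6 -0.55 t 37.87
37.8667 [ 0.5492764  -0.22158945  0.08531264] -2.032125473796391 [-2.6381601   2.69912547 14.69009325] [0.58692487 0.72896361 0.30317739]
13 [(284, [215, 165, 68]), (285, [215, 164, 68]), (286, [203, 153, 61]), (287, [153, 108, 39]), (288, [126, 89, 38]), (289, [92, 81, 64]), (290, [73, 80, 87]), (291, [75, 81, 85]), (292, [74, 78, 83]), (293, [74, 79, 83]), (294, [69, 73, 77]), (295, [54, 55, 55]), (296, [42, 42, 41]), (297, [41, 40, 40])]
20 [(284, [218, 167, 66]), (285, [214, 164, 67]), (286, [214, 164, 67]), (287, [197, 147, 58]), (288, [135, 93, 33]), (289, [121, 87, 42]), (290, [80, 77, 69]), (291, [75, 81, 87]), (292, [74, 79, 83]), (293, [74, 77, 82]), (294, [74, 78, 83]), (295, [67, 70, 73]), (296, [42, 42, 40]), (297, [42, 41, 41])]
```

View pics/wrist20c.png

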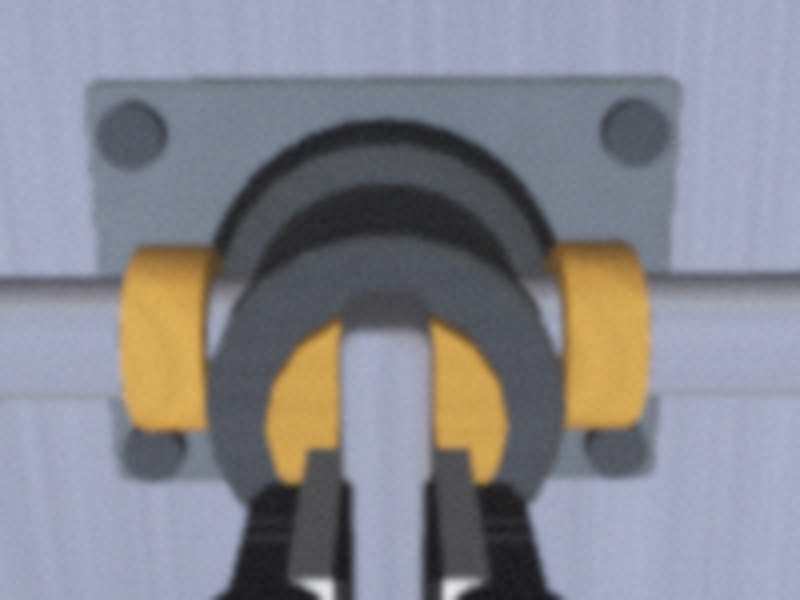

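```bash
python3 -m pendant '[{"ax":0,"ay":0,"az":0,"tx":-0.0002,"ty":0.0004,"tz":-0.0009,"fingers":0.0},{"ax":0,"ay":0,"az":0,"tx":-0.0004,"ty":0.0008,"tz":-0.0018,"fingers":0.0},{"ax":0,"ay":0,"az":0,"tx":-0.0006,"ty":0.0012,"tz":-0.0027,"fingers":0.0},{"ax":0,"ay":0,"az":0,"tx":-0.0006,"ty":0.0012,"tz":-0.0027,"fingers":0.0}]' 110 >/dev/null;python3 st.py
```

```text
press 9.1 F [-2.3  1.6  6.3] M [0.36 0.47 0.35] tcp [ 0.54921 -0.22149  0.08619] yaw -2.0 grip 0.102
v6 0.00 q6 -0.55 t 38.35
```

```bash
python3 -m pendant '[{"ax":0,"ay":0,"az":-0.005,"tx":-0.0001,"ty":0.0002,"tz":-0.0008,"fingers":0.0},{"ax":0,"ay":0,"az":-0.005,"tx":-0.0002,"ty":0.0003,"tz":-0.0016,"fingers":0.0},{"ax":0,"ay":0,"az":-0.005,"tx":-0.0002,"ty":0.0003,"tz":-0.0016,"fingers":0.0}]' 110 >/dev/null;python3 st.py
```

```text
press 6.0 F [-0.1 -0.1  3.2] M [ 0.06 -0.13  0.15] tcp [ 0.54915 -0.22149  0.08654] yaw -1.7 grip 0.106
v6 0.00 q6 -0.55 t 38.60
```

Forces are nearly nil sideways and small downward. Letting go and backing off straight up.

```bash
python3 -m pendant '[{"ax":0,"ay":0,"az":0,"tx":0,"ty":0,"tz":-0.0005,"fingers":0.015},{"ax":0,"ay":0,"az":0,"tx":0,"ty":0,"tz":-0.001,"fingers":0.03},{"ax":0,"ay":0,"az":0,"tx":0,"ty":0,"tz":-0.001,"fingers":0.05},{"ax":0,"ay":0,"az":0,"tx":0,"ty":0,"tz":-0.001,"fingers":0.06},{"ax":0,"ay":0,"az":0,"tx":0,"ty":0,"tz":-0.001,"fingers":0.06}]' 40
python3 -m pendant '[{"ax":0,"ay":0,"az":0,"tx":0,"ty":0,"tz":-0.01,"fingers":0.06},{"ax":0,"ay":0,"az":0,"tx":0,"ty":0,"tz":-0.04,"fingers":0.06},{"ax":0,"ay":0,"az":0,"tx":0,"ty":0,"tz":-0.075,"fingers":0.06},{"ax":0,"ay":0,"az":0,"tx":0,"ty":0,"tz":-0.1,"fingers":0.06},{"ax":0,"ay":0,"az":0,"tx":0,"ty":0,"tz":-0.11,"fingers":0.06}]' 40
python3 -m pendant '[{"ax":0,"ay":0,"az":0,"tx":0,"ty":0,"tz":0,"fingers":0.06},{"ax":0,"ay":0,"az":0,"tx":0,"ty":0,"tz":0,"fingers":0.06},{"ax":0,"ay":0,"az":0,"tx":0,"ty":0,"tz":0,"fingers":0.06}]' 40 >/dev/null;python3 st.py; python3 look.py 21; python3 -c "
import numpy as np,cv2
d=np.load('pics/scene21.npz')['frame'][:,:,::-1];cv2.imwrite('pics/scene21.png',d)
f=np.load('pics/side21.npz')['frame'];print([(y,f[y,241:245].mean(0).astype(int).tolist()) for y in range(284,298)])"
```

```text
time: 39.02
tcp_pos: [0.5476, -0.2205, 0.0859]
orientation: [-0.0, 0.718, 0.696, -0.0]
wrist_force: [0.1, -0.6, 0.4]
grip_width: 0.697
time: 39.43
tcp_pos: [0.5499, -0.2218, 0.2018]
orientation: [0.004, 0.718, 0.696, 0.001]
wrist_force: [0.4, -0.4, -0.7]
grip_width: 0.701
press 2.5 F [ 0.9  0.3 -0.3] M [0.03 0.08 0.06] tcp [ 0.54677 -0.21986  0.19424] yaw -1.7 grip 0.706
v6 -0.00 q6 -0.55 t 39.68
39.6833 [ 0.54676627 -0.21985538  0.19423987] -1.718618614238614 [ 0.9008164   0.2670278  -0.31964048] [0.03258128 0.0762053  0.06454691]
[(284, [212, 162, 66]), (285, [212, 162, 66]), (286, [203, 153, 62]), (287, [162, 115, 44]), (288, [126, 88, 35]), (289, [98, 82, 59]), (290, [71, 79, 86]), (291, [74, 79, 83]), (292, [73, 77, 82]), (293, [73, 77, 81]), (294, [68, 72, 75]), (295, [51, 53, 53]), (296, [41, 41, 40]), (297, [40, 39, 39])]
```

View pics/wrist21c.png

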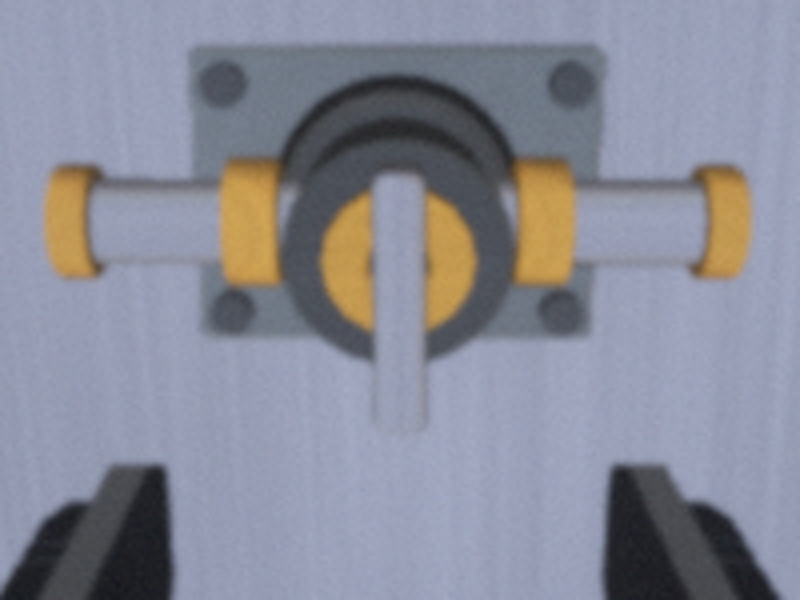

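View pics/side21c.png

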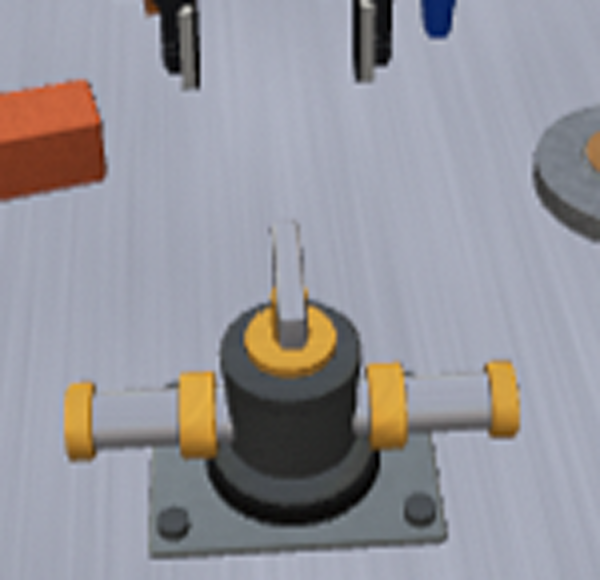

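View pics/scene21.png

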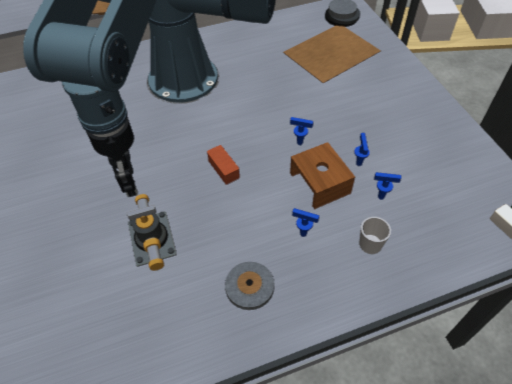

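```bash
python3 -c "
from station import arm
print(arm.close_job())"
```

```text
the job is handed in; nothing more can be done
None
```

The plug is in the drain cock, pressed in and turned to shut, and I handed the job in at about 40 s. I believe it is fully home, but I could not confirm that to the millimetre.

**What I did:** I lifted the plug from the stand by its T-handle and set it in with the handle in line with the pipes. I then pressed at about 15–18 N while turning it a quarter turn to shut. My first grip was shallow, because the fingertips end about 22–25 mm short of the reported TCP. So I let go, gripped deeper, and worked it about 30° to and fro at 14–18 N before letting go.

**Last checks:**
- **Position:** The pictures show the plug upright, the handle square across the pipes to within about a degree, and the gripper clear. The stand and the other things on the bench, the blue look-alikes included, have not visibly moved.
- **Force:** The highest press I read was about 18.4 N. Readings come only at the end of each move, so brief peaks between them would not show.
- **Seating:** During the last turn, at about 0.5 N m, the plug did not sink further even when the press rose from 14 to 17.5 N. That fits the collar resting on the rim.

**Checks that failed or disagreed:**
- **Collar gap:** The picture fits gave a gap of about 1–2 mm under the collar, while heights taken from the arm gave none. I took the pictures to be off, because edges and calibration are only good to 1–2 mm.
- **Easy entry:** The plug had already sunk to this depth in the straight push, before any turning. I put that down to chatter in the shallow grip.
- **Touch test:** My attempt to touch the rim failed. A finger most likely landed on the collar instead, with up to about 14 N.

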